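UV-cure repaired phone boards on the rotary station

ROBOT

A 6-joint arm with a two-finger parallel gripper is mounted at the origin on the work surface. World frame = base frame: x ahead of the robot, y to its left, z up, the work surface at z = 0. Lengths are in m, angles in rad, forces in N, time in s.
With the tool pointing down it reaches from about 0.3 to 0.875 m from the base axis. Payload 4.2 kg.
Tool frame: the origin (TCP) lies at the very end of the fingers, on their centre line; the grasp point (between the pads) lies 19 mm behind it; z points along the fingers, y is the line along which they close (so a half turn about z gives the same grasp; the last joint's range is limited). The gripper opens to 85 mm and grips with 20 to 120 N. Pads are 22 mm wide; open, the fingers measure 114 mm over their backs; the gripper's body (76 mm by 85 mm) begins 54 mm behind the grasp point. The pads swing forward as they close: fully open they stand 13 mm farther back than shut.
Start: joints at [-1.324, 0.32, 1.565, -0, 1.257, -0.02], TCP at [0.152, -0.555, 0.231] pointing down, gripper open.
Joint ranges: [-3.11, 3.11], [-0.84, 2.01], [0.21, 2.61], [-1.34, 4.49], [0.05, 2.63], [-2.56, 2.56]. Speed limits (rad/s): [2.57, 2.57, 3.14, 3.14, 3.14, 3.14].

INTERFACE

Orientations are given as a unit quaternion [x, y, z, w].
In Python, from bench import observe, capture, calibration, workorder gives the robot as it stands.
- The arm moves only by the tool carry_out, never from a script. Its argument "motion" is a list that holds one entry, the list of rows, each a list of 7 numbers: the opening, from 0 (shut) to 1 (fully open), then the shift along the tool's x, y, z in mm, then the turn, a rotation vector about the tool's x, y, z in degrees. In form: [[[gripper, x, y, z, ax, ay, az], ...]]. A call has 1 to 20 rows; each row shifts and turns the commanded pose from where the row before left it, along the tool's axes as they then stand; what a row does not reach is not made up. A row lasts 1/10 s, in which the tool goes at most 50 mm and 8.59 degrees, less where a joint would pass 70% of its speed; a pose out of reach is approached as far as the arm can. A call with a gripper value outside its range is refused whole. The fingers move at their own pace and stop on an object; "newtons" is the grip in N (left out, the last holds). Time passes only in rows, so rows that do not move let the fingers close. It gives the time, the measured TCP pose, the force, the opening and the grip force at its end, in the units of the state.
- observe(): the state, without advancing time (a new reading comes with each control period).
- capture(name): name is "scene" or "top" or "wrist"; returns (picture, depth): 384x512x3 uint8, red, green, blue; 384x512 float32, m along the optical axis (not along the pixel's ray), 0 where there is no reading.
- calibration(name): a dict with "fx", "fy", "cx", "cy" (pixels), "world_from_camera" (4x4, takes a point from camera to world coordinates). Camera axes: x right, y down, z forward; pixel columns grow to the right and rows downward; lengths in m; the calibration is good to about 2 mm. A picture is of the moment at which its call begins: read the wrist's pose just before it. calibration takes no time and is no camera call; for the wrist camera it gives the pose at the moment of the call.
- workorder.job_done(): hands the job in; it is judged then, once.
The state is a dict: "time": time; "joints": joint angles; "qd": joint speeds; "effort": joint torques, N m; "ee_pos": TCP position; "tool_rot": TCP orientation; "contact_force": force on the tool from outside, world axes, zero at the start; "ft_torque": the same for the moment, N m; "finger_gap": finger opening in m; "grasp_force": force on a finger pad.
Only numpy, scipy, OpenCV 4.12 (cv2) and the standard library are available. Lean on these libraries where they do the work, as an engineer would, in place of code of your own. Each camera call takes 0.05 s, during which the arm holds its last target. There are 200 camera calls.

TASK

Cure the repaired phone boards lying on the green mat: with the turntable in its loading position lay each one in a nest of its own, squarely on the pad up against the stop by the hub, and swing that nest's spring clip onto it; then squeeze the two hub tabs together and turn the table clockwise to its far notch before the lamps, let go so that it locks, and leave it there for three seconds. Squeeze and turn it back to the loading notch and let it lock before you free anything, then swing the clips well clear, out past the rim again, and lay all the boards flat side by side in the tray, leaving the other things on the bench alone.

Things in the scene. Friction and masses are not known exactly. Their poses are not given: they have to be found in the camera images.
- turntable (a joint): angle of the round aluminium plate (330 mm across, upper face 50 mm above the bench) of the rotary UV station, rad: 0 = loading (nests towards the robot), growing clockwise from above to 2.793 = nests before the three violet lamp panels. Locking notches at 0, 1.396 and 2.793, each with about 0.02 rad of play. Turns freely (0.1 N m friction) while both tabs are fully squeezed
- hub (a point): on the plate's axis, 80 mm above the bench; turns with the plate. Two grey ribbed squeeze tabs stand either side of it, 28 mm wide, 56 to 92 mm above the bench, outer faces 56 mm apart (42 mm squeezed), on a line 80 degrees (1.396 rad) counter-clockwise of this frame's x. Black post between them, 24 mm across, top 99 mm above the bench. Turn the gripped tabs about this axis
- tab_a (a joint): how far one hub tab is pressed in, m: 0 free, its tooth locked in a notch; about 0.0055 when let go between notches (tooth drags on the ring, drops in at the next notch); 0.007 fully squeezed, tooth clear. 4 N to start, 9 N at the end. The plate is locked unless both tabs are squeezed
- tab_b (a joint): the same for the other tab
- nest1 (a point): place for a board on the plate, right of three seen from the robot when loading: black pad 80 x 36 mm. Origin at its centre on the plate's upper face, 100 mm from the axis; x radially outward, along the board's length; z up. Steel stops 9 mm high at the inner end (face x = -42.5 mm, 24 mm wide) and inner side (face y = -20.5 mm, x -36 to -18 mm). Nests are 42 degrees apart
- clip1 (a joint): swing of nest1's clip about its pivot screw (at x 52, y -30 mm in nest1; 16 mm high), rad: 0 clear, out past the rim; grows counter-clockwise from above. The toe meets a board's outer end at 0.95 and stands on the board at 1.3 to 1.6 (stop at 1.6). Starts at 0 to 0.4, stays where left; takes 1 N, about 4 N climbing onto the board. The clip points 50 degrees + this angle from nest1's x
- leaf1: nest1's flat steel spring clip, 55 mm long. Origin on its pivot screw at the plate's upper face, x along the clip. It is swung by its upright brass thumb knob, 11 mm across, at x = 29 mm, 9 to 27 mm above the plate. Toe at x = 31 to 52 mm, 12 mm wide with turned-up sides; it rides up about 1 mm by itself and presses on the board with about 2.5 N
- nest2 (a point): place for a board on the plate, middle of three seen from the robot when loading: black pad 80 x 36 mm. Origin at its centre on the plate's upper face, 100 mm from the axis; x radially outward, along the board's length; z up. Steel stops 9 mm high at the inner end (face x = -42.5 mm, 24 mm wide) and inner side (face y = -20.5 mm, x -36 to -18 mm). Nests are 42 degrees apart
- clip2 (a joint): swing of nest2's clip about its pivot screw (at x 52, y -30 mm in nest2; 16 mm high), rad: 0 clear, out past the rim; grows counter-clockwise from above. The toe meets a board's outer end at 0.95 and stands on the board at 1.3 to 1.6 (stop at 1.6). Starts at 0 to 0.4, stays where left; takes 1 N, about 4 N climbing onto the board. The clip points 50 degrees + this angle from nest2's x
- leaf2: nest2's flat steel spring clip, 55 mm long. Origin on its pivot screw at the plate's upper face, x along the clip. It is swung by its upright brass thumb knob, 11 mm across, at x = 29 mm, 9 to 27 mm above the plate. Toe at x = 31 to 52 mm, 12 mm wide with turned-up sides; it rides up about 1 mm by itself and presses on the board with about 2.5 N
- nest3 (a point): place for a board on the plate, left of three seen from the robot when loading: black pad 80 x 36 mm. Origin at its centre on the plate's upper face, 100 mm from the axis; x radially outward, along the board's length; z up. Steel stops 9 mm high at the inner end (face x = -42.5 mm, 24 mm wide) and inner side (face y = -20.5 mm, x -36 to -18 mm). Nests are 42 degrees apart
- clip3 (a joint): swing of nest3's clip about its pivot screw (at x 52, y -30 mm in nest3; 16 mm high), rad: 0 clear, out past the rim; grows counter-clockwise from above. The toe meets a board's outer end at 0.95 and stands on the board at 1.3 to 1.6 (stop at 1.6). Starts at 0 to 0.4, stays where left; takes 1 N, about 4 N climbing onto the board. The clip points 50 degrees + this angle from nest3's x
- leaf3: nest3's flat steel spring clip, 55 mm long. Origin on its pivot screw at the plate's upper face, x along the clip. It is swung by its upright brass thumb knob, 11 mm across, at x = 29 mm, 9 to 27 mm above the plate. Toe at x = 31 to 52 mm, 12 mm wide with turned-up sides; it rides up about 1 mm by itself and presses on the board with about 2.5 N
- board1: phone logic board: flat blue slab 80 x 36 x 5 mm, about 60 g; flat steel shield cans on the half with x above -5 mm. Origin under its centre, x along its length, z up. Starts flat, cans up, on the green mat (2 mm thick). Two or three of the three boards are present, alike and interchangeable; either end may point outward in a nest
- board2: phone logic board: flat blue slab 80 x 36 x 5 mm, about 60 g; flat steel shield cans on the half with x above -5 mm. Origin under its centre, x along its length, z up. Starts flat, cans up, on the green mat (2 mm thick). Two or three of the three boards are present, alike and interchangeable; either end may point outward in a nest
- board3: phone logic board: flat blue slab 80 x 36 x 5 mm, about 60 g; flat steel shield cans on the half with x above -5 mm. Origin under its centre, x along its length, z up. Starts flat, cans up, on the green mat (2 mm thick). Two or three of the three boards are present, alike and interchangeable; either end may point outward in a nest
- tray: shallow black tray on the left, outside 124 x 252 x 16 mm, walls and floor 4 mm; origin under its centre, y along its length, z up. Three boards fit flat side by side with their lengths along the tray's x, at about y = -75, 0 and +75 mm
- phone: a phone lying on the bench, 148 x 72 x 9 mm, origin under its centre; leave alone
- reel: steel wire reel standing on its end, 62 mm across, 38 mm high, origin under its centre; leave alone
- spudger: black plastic prying tool, 170 x 10 x 6 mm, lying on the mat, origin under its middle; leave alone
Not all that is in view belongs to the job. What is shaped like the board3 but orange is not meant. What is shaped like the board1 but orange is not meant.

How it is judged:
By the outcome, as a careful person would: the job done as asked, in the order asked, and still so for the second after the job is handed in, with the robot touching nothing.
Of board1, board2, board3 only 2 to 3 are there at a start; the rules pass over those that are not, and their reading is None.
At some moment in a run one of board1, board2, board3 may be knocked a few centimetres aside while the robot is not near it.
Once in a run the grip may slacken for a moment while it holds something.
It also fails if it takes over 210 s, if anything falls off the work surface, if the arm or the gripper's body presses on something with over 40 N, if the wrist force passes 120 N, or if a joint passes its speed limit or range.

## Working session

There is one attempt and no reset: what is moved stays moved. The work goes in short steps, Python scripts to look and compute and a tool call to move; the robot and the scene stay as the last step left them, time stands still between calls to the robot, and variables do not carry over. Pictures are saved under pics/ and viewed, at most 18 in all, crops included, and the job is handed in when it is done.

Besides the shell and the picture viewer there is one more tool, called after "Request:" as a command line: name --argument value ..., lists and objects as JSON in quotes. carry_out: Moves the arm, as the interface text tells. Its arguments: {"type":"object","properties":{"motion":{"type":"array"},"newtons":{"type":"number"}},"required":["motion"]}

```bash
ls; mkdir -p pics; python3 - <<'E'
from bench import observe,capture,calibration
import cv2,numpy as np
s=observe();print(s)
for n in("scene","top"):
    p,d=capture(n);np.savez(f"pics/{n}0.npz",p=p,d=d);cv2.imwrite(f"pics/{n}0.png",cv2.resize(p[:,:,::-1],(800,600),interpolation=cv2.INTER_CUBIC))
    c=calibration(n);print(n,c["fx"],c["fy"],c["cx"],c["cy"],np.round(c["world_from_camera"],4).tolist())
E
```

```text
pics
{'time': 0.0, 'joints': array([-1.32402137e+00,  3.20258910e-01,  1.56568473e+00,  1.04798275e-05,
        1.25741829e+00, -1.99808538e-02]), 'qd': array([-0.0009202 ,  0.00065905, -0.002295  ,  0.00039325, -0.00071781,
        0.0004458 ]), 'effort': array([-1.89078532e-04, -4.15525532e+01, -2.34162658e+01,  7.06621449e-05,
        8.24325340e-03, -1.31221310e-05]), 'ee_pos': array([ 0.15146667, -0.55418381,  0.23049901]), 'tool_rot': array([ 9.91118174e-01,  1.32981140e-01, -9.51494357e-05, -8.79522262e-04]), 'contact_force': array([-0.33289533,  0.67040358, -0.59024844]), 'ft_torque': array([ 0.04259824, -0.00467435,  0.02252552]), 'grasp_force': 0.0, 'finger_gap': 0.08531175762150961}
scene 377.18460626047806 377.18460626047806 264.3696311186925 191.20061976347998 [[-0.011, 0.8464, -0.5324, 1.0092], [0.9999, 0.0119, -0.0016, -0.0096], [0.005, -0.5323, -0.8465, 0.9367], [0.0, 0.0, 0.0, 1.0]]
top 433.6970680873094 433.6970680873094 253.94373520320298 188.63491375329465 [[-0.0193, -0.9941, 0.1063, 0.3076], [-0.9998, 0.0193, -0.0003, -0.0172], [-0.0018, -0.1063, -0.9943, 1.5235], [0.0, 0.0, 0.0, 1.0]]
```

View pics/top0.png

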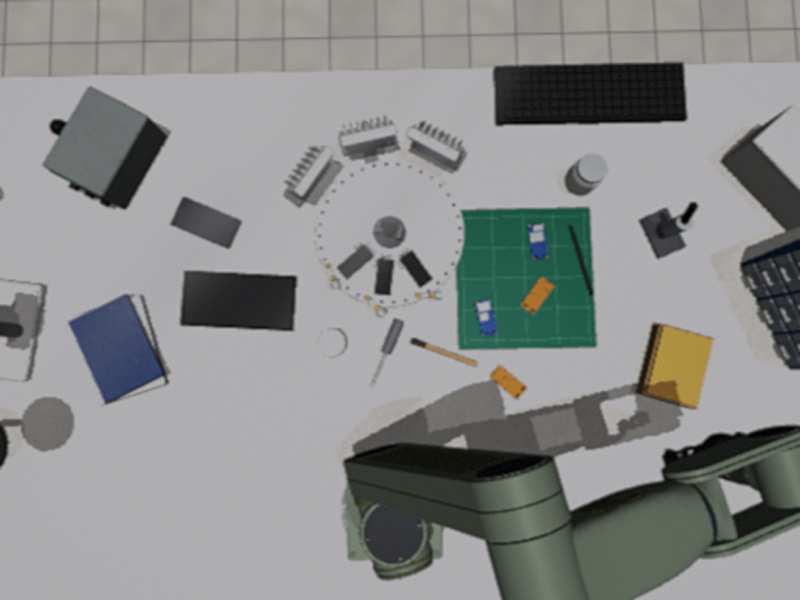

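View pics/scene0.png

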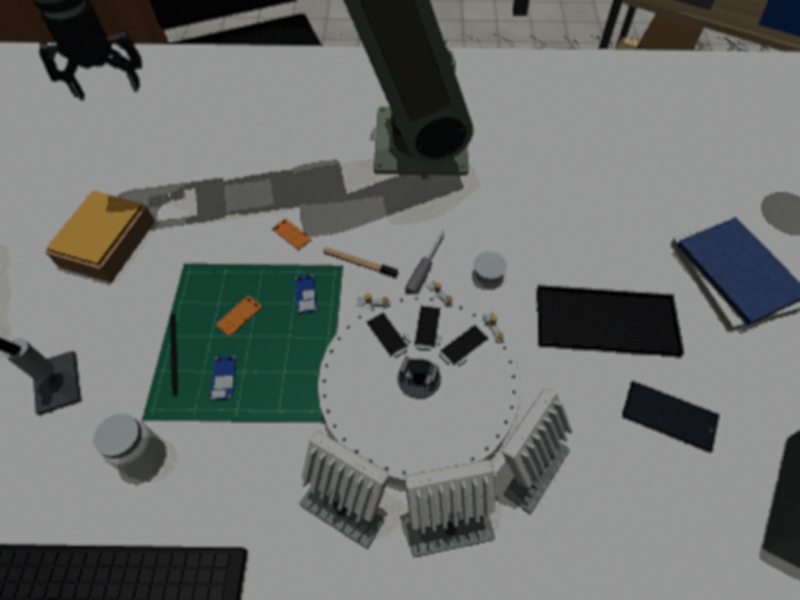

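The pictures show two blue boards on the mat, at top-800 px (538,241) and (486,317). Orange look-alikes lie at (538,295) and (508,381); they are not meant because of their colour. The tray is at (239,300), the phone at (206,222) and the reel at (331,342). The hub is at about (389,232), with the nests below it. I'll take an enlarged crop to confirm.

```bash
cat > h.py <<'E'
import numpy as np,cv2
from bench import observe,capture,calibration
from scipy.spatial.transform import Rotation as R
def ray(c,u,v):
    M=c["world_from_camera"];d=M[:3,:3]@np.array([(u-c["cx"])/c["fx"],(v-c["cy"])/c["fy"],1]);return M[:3,3],d
def at_z(c,u,v,z):
    o,d=ray(c,u,v);return o+d*(z-o[2])/d[2]
def tri(a,b):
    # closest point of two rays ((o,d),(o,d)), and miss distance
    (o1,d1),(o2,d2)=a,b;A=np.c_[d1,-d2];t=np.linalg.lstsq(A,o2-o1,rcond=None)[0]
    p,q=o1+t[0]*d1,o2+t[1]*d2;return (p+q)/2,np.linalg.norm(p-q)
def blobs(mask,amin=60):
    n,l,st,c=cv2.connectedComponentsWithStats(mask.astype(np.uint8));return [(l==i,c[i],st[i,4]) for i in range(1,n) if st[i,4]>=amin]
def proj(c,P):
    M=c["world_from_camera"];q=M[:3,:3].T@(np.asarray(P)-M[:3,3]);return q[0]/q[2]*c["fx"]+c["cx"],q[1]/q[2]*c["fy"]+c["cy"]
E
python3 - <<'E'
from h import *
t=np.load("pics/top0.npz")["p"]
c=t[72:232,196:386];cv2.imwrite("pics/crop_top.png",cv2.resize(c[:,:,::-1],None,fx=3.7,fy=3.7,interpolation=cv2.INTER_CUBIC))
B={}
for n in("top","scene"):
    f=np.load(f"pics/{n}0.npz");p=f["p"].astype(int);d=f["d"];c=calibration(n)
    m=(p[...,2]>p[...,0]+40)&(p[...,2]>p[...,1]+25)
    m=cv2.morphologyEx(m.astype(np.uint8),cv2.MORPH_CLOSE,np.ones((7,7)))
    for mm,ce,a in blobs(m,40):
        u,v=ce;P=at_z(c,u,v,.007);print(n,np.round(ce,1),a,np.round(P,3), d[int(v),int(u)], cv2.minAreaRect(np.argwhere(mm)[:,::-1].astype(np.float32)))
c=calibration("top");d=np.load("pics/top0.npz")["d"]
for nm,(u,v) in dict(hub=(389,232),plate=(350,200),tray=(239,300),bench=(239,350),mat=(560,330),b=(538,241),b2=(486,317)).items():
    u/=1.5625;v/=1.5625;dd=d[int(round(v)),int(round(u))];o,r=ray(c,u,v);print(nm,np.round(o+r*dd,3))
E
```

```text
top [343.7 156.8] 136 [ 0.577 -0.338  0.007] 1.5380875 ((343.8658447265625, 154.7926788330078), (20.540266036987305, 10.15970230102539), 83.6598129272461)
top [310.9 203.8] 197 [ 0.413 -0.216  0.007] 1.5143381 ((310.811767578125, 203.15293884277344), (22.56077003479004, 9.978800773620605), 77.47119140625)
top [ 73.6 226.2] 1889 [0.35  0.614 0.007] 1.4794788 ((73.40000915527344, 222.80001831054688), (55.45448303222656, 40.24921798706055), 63.43495178222656)
scene [476.  171.6] 2341 [0.345 0.627 0.007] 1.0993769 ((476.70343017578125, 170.04136657714844), (75.4052963256836, 39.36355972290039), 48.36646270751953)
scene [194.4 183.7] 131 [ 0.401 -0.218  0.007] 1.1105219 ((195.11880493164062, 185.18812561035156), (16.716625213623047, 11.940446853637695), 84.2894058227539)
scene [142.7 235. ] 151 [ 0.569 -0.339  0.007] 1.0237962 ((142.75, 238.25), (13.030921936035156, 20.87156105041504), 6.34019136428833)
hub [ 0.593 -0.004  0.107]
plate [0.679 0.082 0.048]
tray [0.464 0.337 0.01 ]
bench [0.352 0.336 0.011]
mat [ 0.384 -0.383 -0.001]
b [ 0.586 -0.34   0.01 ]
b2 [ 0.415 -0.216  0.013]
```

View pics/crop_top.png

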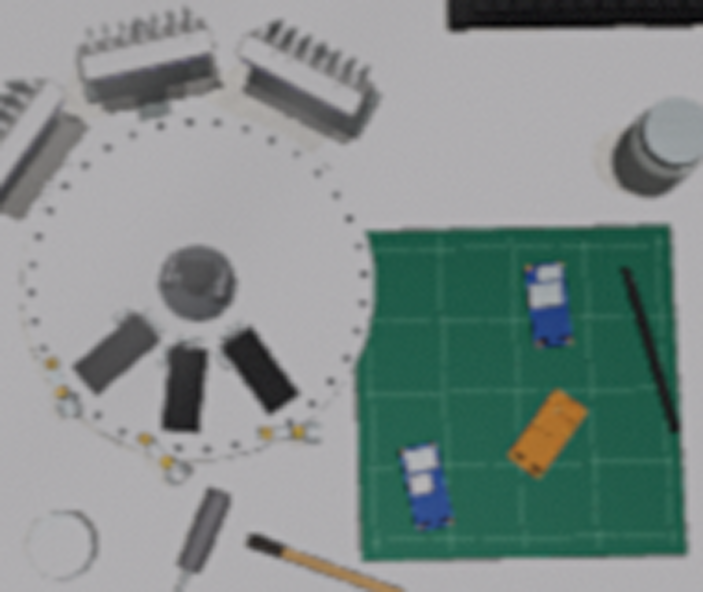

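The crop confirms both blue boards, at crop px (548,305) and (426,487). The orange one, at (548,433), is a decoy. Nest pads are at (117,352), (185,388) and (260,370), and the clips stand out past the rim. Next I'll look with the wrist camera over the table and the mat.

```bash
cat >> h.py <<'E'
def pose():
    s=observe();r=R.from_quat(s["tool_rot"]);X=r.as_matrix()[:,0];return s["ee_pos"],np.degrees(np.arctan2(X[1],X[0])),s
def go(p0,y0,p1,y1=None,step=30,turn=8,n=None):
    """row to repeat n times, from TCP p0 (m), yaw y0 (deg) to p1,y1; tool down; + az lowers yaw"""
    y1=y0 if y1 is None else y1
    p0,p1=np.asarray(p0,float),np.asarray(p1,float);D=(p1-p0)*1000;a=(y0-y1+180)%360-180
    if y0-y1>180 or y0-y1<-180: a=y0-y1
    n=n or int(max(np.ceil(np.linalg.norm(D)/step),np.ceil(abs(a)/turn),1))
    S=sum(R.from_euler('z',y0-a/n*k,degrees=True).as_matrix()@np.diag([1,-1,-1]) for k in range(n))
    t=np.linalg.solve(S,D);return n,np.round(t,1).tolist(),round(a/n,2)
E
python3 - <<'E'
from h import *
p,y,s=pose();M=calibration("wrist")["world_from_camera"]
T=np.eye(4);T[:3,:3]=R.from_quat(s["tool_rot"]).as_matrix();T[:3,3]=p
print(p,y,calibration("wrist")["fx"],calibration("wrist")["cx"]);print(np.round(np.linalg.inv(T)@M,4))
for w in([.45,-.02,.36],[.5,0,.36],[.42,-.2,.36]): print(w,go(p,y,w,0),go(p,y,w,90),go(p,y,w))
E
```

```text
[ 0.15150629 -0.55423663  0.23054182] 15.287819500065122 300.92318863531875 253.82039156616221
[[-1.000e-04 -9.566e-01 -2.913e-01  7.450e-02]
 [ 1.000e+00 -2.000e-04  4.000e-04 -9.000e-04]
 [-5.000e-04 -2.913e-01  9.566e-01 -1.431e-01]
 [ 0.000e+00  0.000e+00  0.000e+00  1.000e+00]]
[0.45, -0.02, 0.36] (21, [17.7, -23.3, -6.2], np.float64(0.73)) (21, [30.8, -5.4, -6.2], np.float64(-3.56)) (21, [20.4, -20.8, -6.2], np.float64(0.0))
[0.5, 0, 0.36] (23, [18.4, -21.8, -5.6], np.float64(0.66)) (23, [30.4, -3.6, -5.6], np.float64(-3.25)) (23, [21.0, -19.2, -5.6], np.float64(0.0))
[0.42, -0.2, 0.36] (16, [19.8, -19.6, -8.1], np.float64(0.96)) (16, [29.8, -1.3, -8.1], np.float64(-4.67)) (16, [22.0, -16.9, -8.1], np.float64(0.0))
```

```bash
python3 - <<'E'
from h import *
p,y,s=pose()
print(go(p,y,[.52,-.15,.36],0,n=20))
E
```

```text
(20, [21.1, -17.5, -6.5], np.float64(0.76))
```

Request:
carry_out --motion '[[[1, 21.1, -17.5, -6.5, 0, 0, 0.76], [1, 21.1, -17.5, -6.5, 0, 0, 0.76], [1, 21.1, -17.5, -6.5, 0, 0, 0.76], [1, 21.1, -17.5, -6.5, 0, 0, 0.76], [1, 21.1, -17.5, -6.5, 0, 0, 0.76], [1, 21.1, -17.5, -6.5, 0, 0, 0.76], [1, 21.1, -17.5, -6.5, 0, 0, 0.76], [1, 21.1, -17.5, -6.5, 0, 0, 0.76], [1, 21.1, -17.5, -6.5, 0, 0, 0.76], [1, 21.1, -17.5, -6.5, 0, 0, 0.76], [1, 21.1, -17.5, -6.5, 0, 0, 0.76], [1, 21.1, -17.5, -6.5, 0, 0, 0.76], [1, 21.1, -17.5, -6.5, 0, 0, 0.76], [1, 21.1, -17.5, -6.5, 0, 0, 0.76], [1, 21.1, -17.5, -6.5, 0, 0, 0.76], [1, 21.1, -17.5, -6.5, 0, 0, 0.76], [1, 21.1, -17.5, -6.5, 0, 0, 0.76], [1, 21.1, -17.5, -6.5, 0, 0, 0.76], [1, 21.1, -17.5, -6.5, 0, 0, 0.76], [1, 21.1, -17.5, -6.5, 0, 0, 0.76]]]'

```text
time: 2.1
ee_pos: [0.5198, -0.1491, 0.3611]
tool_rot: [1.0, 0.001, -0.0, -0.0]
contact_force: [0.7, -0.6, -0.8]
finger_gap: 0.0853
grasp_force: 0.0
```

```bash
cat >> h.py <<'E'
def snap(name,tag):
    c=calibration(name);p,d=capture(name);np.savez(f"pics/{tag}.npz",p=p,d=d,**{k:c[k] for k in c});return p,d,c
def load(tag):
    f=np.load(f"pics/{tag}.npz");return f["p"],f["d"],{k:f[k] for k in("fx","fy","cx","cy","world_from_camera")}
E
python3 - <<'E'
from h import *
snap("wrist","w1")
E
```

Request:
carry_out --motion '[[[0.6, 0, -30, 0, 0, 0, 0], [0.6, 0, -30, 0, 0, 0, 0], [0.6, 0, -30, 0, 0, 0, 0], [0.6, 0, -30, 0, 0, 0, 0], [0.6, 0, -30, 0, 0, 0, 0], [0.6, 0, 0, 0, 0, 0, 0], [0.6, 0, 0, 0, 0, 0, 0]]]'

```text
time: 2.85
ee_pos: [0.5188, 0.0, 0.3609]
tool_rot: [1.0, 0.001, -0.0, 0.0]
contact_force: [0.3, -0.5, 0.1]
finger_gap: 0.0509
grasp_force: 0.0
```

```bash
python3 - <<'E'
from h import *
p,d,c=snap("wrist","w2")
print(pose()[:2])
cv2.imwrite("pics/w2.png",cv2.resize(p[:,:,::-1],(800,600),interpolation=cv2.INTER_CUBIC))
E
```

```text
(array([ 0.51886726, -0.00055197,  0.36100298]), np.float64(0.09409653969833076))
```

View pics/w2.png

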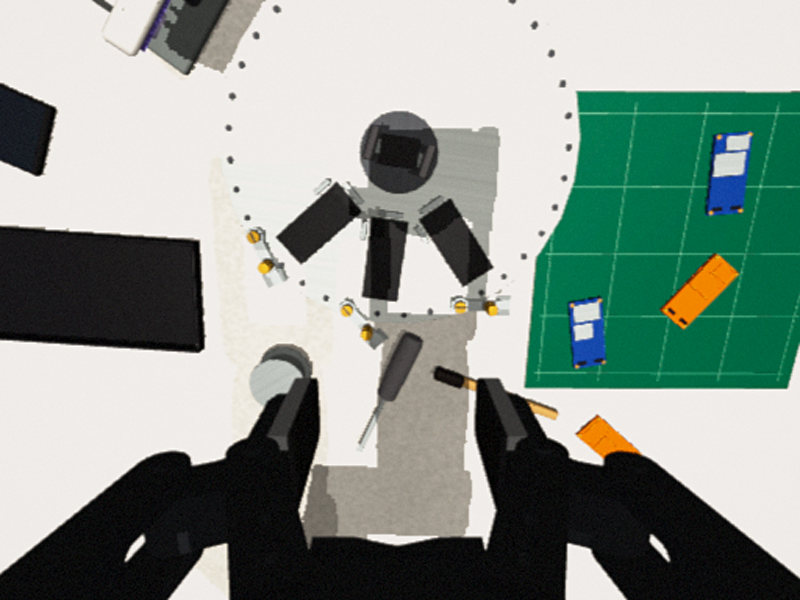

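The wrist view shows the hub at (398,150), the pads at (318,222), (385,260) and (455,241), and the boards at (728,172) and (587,332). The knob and screw pairs are at about (265,267)/(253,236), (367,334)/(347,310) and (491,309)/(460,305). I'll measure from both wrist places.

```bash
cat >> h.py <<'E'
def pads(p):
    g=p.max(2)<70;out=[]
    for m,ce,a in blobs(cv2.morphologyEx(g.astype(np.uint8),cv2.MORPH_OPEN,np.ones((3,3))),200):
        r=cv2.minAreaRect(np.argwhere(m)[:,::-1].astype(np.float32));w,h=sorted(r[1])
        out.append((r[0],(round(w,1),round(h,1)),a))
    return out
def boards(p):
    q=p.astype(int);m=((q[...,2]>q[...,0]+50)&(q[...,2]>q[...,1]+40)).astype(np.uint8);out=[]
    m=cv2.morphologyEx(m,cv2.MORPH_CLOSE,np.ones((5,5)))
    for mm,ce,a in blobs(m,100):
        r=cv2.minAreaRect(np.argwhere(mm)[:,::-1].astype(np.float32));out.append((r,a))
    return out
E
python3 - <<'E'
from h import *
D={}
for t in("w1","w2"):
    p,d,c=load(t);D[t]=c
    print(t)
    for r in pads(p):
        if r[2]<6000: print(" pad",np.round(r[0],1),r[1],r[2],np.round(at_z(c,*r[0],.052),4))
    for r,a in boards(p):
        b=cv2.boxPoints(r);W=np.array([at_z(c,*q,.007) for q in b]);e=W[1]-W[0];f=W[2]-W[1]
        L=e if np.linalg.norm(e)>np.linalg.norm(f) else f
        print(" brd",np.round(r[0],1),a,np.round(W.mean(0),4),np.round([np.linalg.norm(e),np.linalg.norm(f)],4),round(np.degrees(np.arctan2(L[1],L[0]))%180,1))
    q=p.astype(int);m=(q[...,0]>q[...,2]+60)&(q[...,1]>q[...,2]+25)
    for mm,ce,a in blobs(m,12):
        if a<200: print(" brass",np.round(ce,1),a,np.round(at_z(c,*ce,.066),4))
E
```

```text
w1
 pad [20.1 14.6] (30.8, 45.6) 1023 [0.7105 0.1612 0.052 ]
 pad [141.7  95.6] (26.9, 36.4) 761 [0.6091 0.0112 0.052 ]
 pad [427.  137.6] (7.6, 99.5) 704 [ 0.5508 -0.4046  0.052 ]
 pad [104.  143.5] (24.7, 48.8) 1196 [0.5416 0.0745 0.052 ]
 pad [295. 141.] (20.0, 40.0) 474 [ 0.5456 -0.2095  0.052 ]
 pad [276.  134.2] (14.3, 27.0) 215 [ 0.5555 -0.181   0.052 ]
 pad [192.9 155.7] (22.2, 52.8) 1136 [ 0.5236 -0.0566  0.052 ]
 pad [148.  165.7] (22.4, 50.6) 1108 [0.5083 0.0125 0.052 ]
 pad [ 23.5 188.5] (47.0, 73.0) 3076 [0.4722 0.2096 0.052 ]
 pad [279.8 183.3] (15.0, 45.8) 385 [ 0.4809 -0.1886  0.052 ]
 pad [258.5 218.5] (7.0, 57.0) 350 [ 0.4228 -0.156   0.052 ]
 pad [268.  215.5] (13.0, 30.0) 251 [ 0.4279 -0.1711  0.052 ]
 brd [372.5 110.5] 742 [ 0.5877 -0.3366  0.007 ] [0.0356 0.0814] 7.3
 brd [291.4 214.8] 524 [ 0.4121 -0.2146  0.007 ] [0.0358 0.0733] 11.6
 brass [ 59.5 152.4] 51 [0.5305 0.1341 0.066 ]
 brass [ 67.2 171.7] 71 [0.5018 0.1281 0.066 ]
 brass [196.5 196.9] 40 [ 0.463  -0.0613  0.066 ]
 brass [215.4 197.9] 51 [ 0.4615 -0.0899  0.066 ]
 brass [123.9 199.1] 43 [0.4594 0.04
[... 310 characters left out ...]
.9 154.9] (23.9, 51.3) 1173 [ 0.5242 -0.0567  0.052 ]
 pad [246.4 165.3] (23.6, 51.9) 1134 [0.5081 0.0119 0.052 ]
 pad [252.  231.2] (10.7, 43.8) 217 [0.3999 0.0031 0.052 ]
 brd [465.6 110.6] 747 [ 0.5873 -0.3353  0.007 ] [0.0843 0.0381] 3.8
 brd [375.5 212.5] 574 [ 0.4157 -0.2132  0.007 ] [0.0359 0.0809] 11.0
 brass [161.5 151.6] 50 [0.5306 0.1346 0.066 ]
 brass [169.  170.8] 61 [0.5023 0.126  0.066 ]
 brass [294.2 196.6] 47 [ 0.4629 -0.0609  0.066 ]
 brass [314.4 197.4] 55 [ 0.4618 -0.0917  0.066 ]
 brass [221.4 198.7] 49 [0.4593 0.0497 0.066 ]
 brass [234.1 213.2] 52 [0.4359 0.0308 0.066 ]
 brass [300.7 245.7] 45 [ 0.381  -0.0747  0.066 ]
 brass [347.2 262.7] 109 [ 0.3509 -0.152   0.066 ]
```

```bash
python3 - <<'E'
from h import *
from scipy.optimize import least_squares
c1,c2=load("w1")[2],load("w2")[2]
T=lambda a,b:tri(ray(c1,*a),ray(c2,*b))
for n,a,b in[("pad3",(104,143.5),(203.9,142.9)),("pad1",(192.9,155.7),(291.9,154.9)),("pad2",(148,165.7),(246.4,165.3)),("piv3",(59.5,152.4),(161.5,151.6)),("kn3",(67.2,171.7),(169,170.8)),("piv1",(196.5,196.9),(294.2,196.6)),("kn1",(215.4,197.9),(314.4,197.4)),("piv2",(123.9,199.1),(221.4,198.7)),("kn2",(136.7,213.8),(234.1,213.2)),("b1",(372.5,110.5),(465.6,110.6))]:
    P,m=T(a,b);print(n,np.round(P,4),round(m,4))
N=np.array([[.5239,-.0567],[.5082,.0121],[.5416,.0746]]);off=np.radians([42,0,-42]) 
piv=np.array([[.463,-.0611],[.4594,.0496],[.5306,.1343]])
# nest i direction angle = th + off ; nest1 is right (world -y): direction -x,-y => angle 180+42
def nest(v,i,x,y):
    a=v[2]+off[i];e=np.array([np.cos(a),np.sin(a)]);f=np.array([-e[1],e[0]]);return v[:2]+(.1+x)*e+y*f
def res(v): return np.r_[[nest(v,i,0,0)-N[i] for i in range(3)],[nest(v,i,.052,-.03)-piv[i] for i in range(3)]].ravel()
r=least_squares(res,[.6,0,np.pi]);print(r.x,np.degrees(r.x[2]),np.round(r.fun*1000,1))
E
```

```text
pad3 [0.5415 0.0749 0.0511] 0.0
pad1 [ 0.5239 -0.0567  0.0521] 0.0006
pad2 [0.5086 0.0117 0.054 ] 0.0001
piv3 [0.5303 0.1351 0.0645] 0.0002
kn3 [0.5033 0.1243 0.072 ] 0.0004
piv1 [ 0.4626 -0.0611  0.0648] 0.0001
kn1 [ 0.4631 -0.0906  0.0709] 0.0002
piv2 [0.4591 0.0498 0.0651] 0.0001
kn2 [0.4377 0.0304 0.0712] 0.0002
b1 [ 0.5885 -0.3381  0.0028] 0.0003
[ 6.06213051e-01 -1.05179201e-03  3.00516176e+00] 172.18308561984443 [-0.4 -0.5 -1.1  0.4  0.1  0.7  0.6 -0.5  0.3 -0.3  0.5  0.1]
```

```bash
cat >> h.py <<'E'
AX=np.array([.6062,-.0011]);TH={1:214.18,2:172.18,3:130.18}
def nest(i,x,y,dth=0):
    a=np.radians(TH[i]+dth);e=np.array([np.cos(a),np.sin(a)]);return AX+(.1+x)*e+y*np.array([-e[1],e[0]])
def bworld(p,c,z=.007):
    """boards: world centre, sizes, angle from blue pixels mapped to plane z"""
    q=p.astype(int);m=((q[...,2]>q[...,0]+50)&(q[...,2]>q[...,1]+40)).astype(np.uint8)
    m=cv2.morphologyEx(m,cv2.MORPH_CLOSE,np.ones((9,9)));out=[]
    for mm,ce,a in blobs(m,100):
        cs=cv2.findContours(mm.astype(np.uint8),0,1)[0][0][:,0]
        W=np.array([at_z(c,u,v,z)[:2] for u,v in cs],np.float32)*1000
        r=cv2.minAreaRect(W);b=cv2.boxPoints(r);e,f=b[1]-b[0],b[2]-b[1];L=e if np.hypot(*e)>np.hypot(*f) else f
        an=(np.degrees(np.arctan2(L[1],L[0]))+90)%180-90
        out.append((np.round(np.array(r[0]),1),np.round(sorted([np.hypot(*e),np.hypot(*f)]),1),round(an,1),a))
    return out
E
python3 - <<'E'
from h import *
for t in("w1","w2"):
    p,d,c=load(t);print(t,bworld(p,c))
f=np.load("pics/top0.npz");c=calibration("top");d=f["d"]
v,u=np.mgrid[:384,:512];M=c["world_from_camera"]
P=np.stack([(u-c["cx"])/c["fx"]*d,(v-c["cy"])/c["fy"]*d,d],-1)@M[:3,:3].T+M[:3,3]
r=np.hypot(P[...,0]-AX[0],P[...,1]-AX[1]);a=np.degrees(np.arctan2(P[...,1]-AX[1],P[...,0]-AX[0]))
ok=(d>0)&(abs(a)<95)&(r>.168)&(r<.3)
for lo,hi in((.03,.06),(.06,.1),(.1,.14),(.14,.25)):
    k=ok&(P[...,2]>lo)&(P[...,2]<hi);print(lo,k.sum(),[ (b,round(r[k&(a>=b)&(a<b+15)].min(),3)) for b in range(-60,90,15) if (k&(a>=b)&(a<b+15)).any()])
p,d,c=load("w2")
cv2.imwrite("pics/hub.png",cv2.resize(p[50:180,150:340,::-1],None,fx=4,fy=4,interpolation=cv2.INTER_CUBIC))
E
```

```text
w1 [(array([ 587.5, -336.6]), array([36.2, 79.8], dtype=float32), np.float32(6.0), np.int32(770)), (array([ 415.2, -213.7]), array([35.9, 79.9], dtype=float32), np.float32(10.4), np.int32(588))]
w2 [(array([ 587.4, -335.5]), array([37.9, 79.5], dtype=float32), np.float32(5.1), np.int32(788)), (array([ 415.6, -213.1]), array([36.3, 80.3], dtype=float32), np.float32(10.7), np.int32(609))]
0.03 0 []
0.06 18 [(-45, np.float64(0.234)), (0, np.float64(0.238)), (15, np.float64(0.24)), (30, np.float64(0.237)), (45, np.float64(0.232)), (60, np.float64(0.224))]
0.1 323 [(-60, np.float64(0.201)), (-45, np.float64(0.183)), (-30, np.float64(0.183)), (-15, np.float64(0.187)), (0, np.float64(0.182)), (15, np.float64(0.184)), (30, np.float64(0.184)), (45, np.float64(0.18)), (60, np.float64(0.203))]
0.14 1082 [(-60, np.float64(0.186)), (-45, np.float64(0.178)), (-30, np.float64(0.178)), (-15, np.float64(0.182)), (0, np.float64(0.178)), (15, np.float64(0.177)), (30, np.float64(0.181)), (45, np.float64(0.178)), (60, np.float64(0.18))]
```

View pics/hub.png

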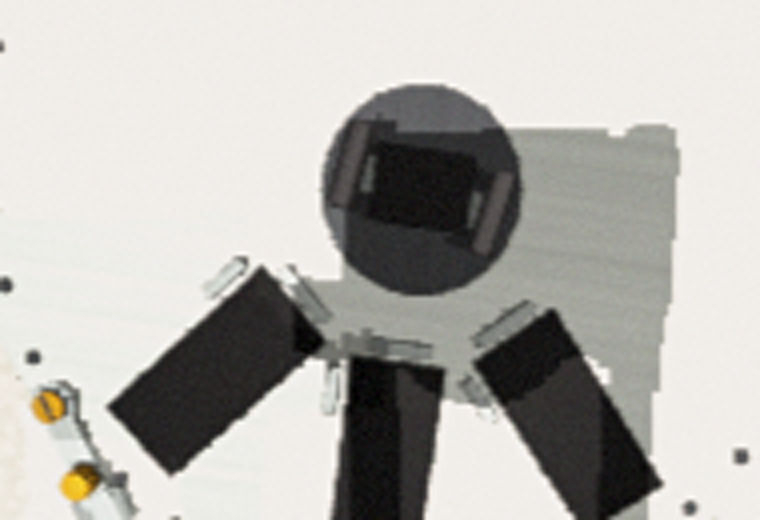

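Tabs are at hub-crop (352,164) and (492,212), so their line is at about 72° in the world. I'll start with the near board.

```bash
python3 - <<'E'
from h import *
p,y,s=pose();print(p,y)
print(go([.5188,-.0002,.361],0,[.4105,-.2144,.06],10.5,n=16))
E
```

```text
[ 0.51886726 -0.00055197  0.36100298] 0.09409653969833076
(16, [-7.9, 12.8, 18.8], -0.66)
```

Request:
carry_out --motion '[[[0.53, -7.9, 12.8, 18.8, 0, 0, -0.66], [0.53, -7.9, 12.8, 18.8, 0, 0, -0.66], [0.53, -7.9, 12.8, 18.8, 0, 0, -0.66], [0.53, -7.9, 12.8, 18.8, 0, 0, -0.66], [0.53, -7.9, 12.8, 18.8, 0, 0, -0.66], [0.53, -7.9, 12.8, 18.8, 0, 0, -0.66], [0.53, -7.9, 12.8, 18.8, 0, 0, -0.66], [0.53, -7.9, 12.8, 18.8, 0, 0, -0.66], [0.53, -7.9, 12.8, 18.8, 0, 0, -0.66], [0.53, -7.9, 12.8, 18.8, 0, 0, -0.66], [0.53, -7.9, 12.8, 18.8, 0, 0, -0.66], [0.53, -7.9, 12.8, 18.8, 0, 0, -0.66], [0.53, -7.9, 12.8, 18.8, 0, 0, -0.66], [0.53, -7.9, 12.8, 18.8, 0, 0, -0.66], [0.53, -7.9, 12.8, 18.8, 0, 0, -0.66], [0.53, -7.9, 12.8, 18.8, 0, 0, -0.66], [0.53, 0, 0, 0, 0, 0, 0], [0.53, 0, 0, 0, 0, 0, 0]]]'

```text
time: 4.7
ee_pos: [0.4109, -0.2156, 0.0605]
tool_rot: [0.996, 0.092, -0.0, -0.0]
contact_force: [-0.1, 0.5, -0.3]
finger_gap: 0.0451
grasp_force: 0.0
```

```bash
python3 - <<'E'
from h import *
print(pose()[:2]);p,d,c=snap("wrist","w3");print(bworld(p,c))
cv2.imwrite("pics/w3.png",p[:,:,::-1])
E
```

```text
(array([ 0.41094462, -0.21562803,  0.06053639]), np.float64(10.515410901266273))
[(array([ 556.7, -331. ]), array([21.6, 23.7], dtype=float32), np.float32(-84.4), np.int32(1387)), (array([ 415.2, -213.6]), array([35.5, 78.4], dtype=float32), np.float32(10.7), np.int32(3193))]
```

View pics/w3.png

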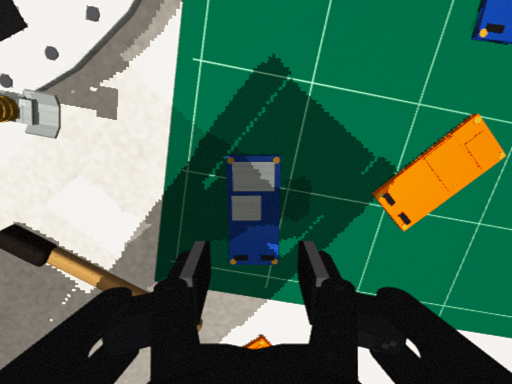

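The board is centred between the fingers, at (253,210) with the finger tips at (200,260) and (310,260). I'll descend.

Request:
carry_out --motion '[[[0.53, 0, -1, 10, 0, 0, 0], [0.53, 0, 0, 12, 0, 0, 0], [0.53, 0, 0, 12, 0, 0, 0], [0.53, 0, 0, 12, 0, 0, 0], [0.53, 0, 0, 6, 0, 0, 0], [0.53, 0, 0, 3, 0, 0, 0], [0.53, 0, 0, 0, 0, 0, 0]]]'

```text
time: 5.45
ee_pos: [0.4112, -0.2137, 0.0055]
tool_rot: [0.996, 0.093, -0.0, 0.0]
contact_force: [-0.1, -0.2, 0.8]
finger_gap: 0.0453
grasp_force: 0.0
```

Request:
carry_out --motion '[[[0.53, 0, 0, 1, 0, 0, 0], [0.53, 0, 0, 1, 0, 0, 0], [0.53, 0, 0, 1, 0, 0, 0], [0.53, 0, 0, 0, 0, 0, 0]]]'

```text
time: 5.85
ee_pos: [0.411, -0.214, 0.0026]
tool_rot: [0.996, 0.093, 0.0, 0.0]
contact_force: [-0.2, 0.3, -0.1]
finger_gap: 0.0448
grasp_force: 0.0
```

Request:
carry_out --motion '[[[0.53, 0, 0, 1, 0, 0, 0], [0.53, 0, 0, 1, 0, 0, 0], [0.53, 0, 0, 0, 0, 0, 0]]]' --newtons 30

```text
time: 6.15
ee_pos: [0.411, -0.2139, 0.0004]
tool_rot: [0.996, 0.093, -0.0, -0.0]
contact_force: [-0.8, -0.3, 0.8]
finger_gap: 0.0455
grasp_force: 0.0
```

Request:
carry_out --motion '[[[0.35, 0, 0, 0, 0, 0, 0], [0.35, 0, 0, 0, 0, 0, 0], [0.35, 0, 0, 0, 0, 0, 0], [0.35, 0, 0, 0, 0, 0, 0], [0.35, 0, 0, 0, 0, 0, 0]]]' --newtons 30

```text
time: 6.65
ee_pos: [0.4115, -0.2143, 0.0012]
tool_rot: [0.996, 0.093, 0.001, 0.0]
contact_force: [0.0, 0.2, 6.0]
finger_gap: 0.0348
grasp_force: 33.2
```

```bash
python3 - <<'E'
from h import *
p,y,s=pose();print(p,y)
a=p+np.array([0,0,.11]);b=np.r_[nest(1,.0039,0),.075];print(b)
print(go(a,y,b,34.18,step=25,n=12))
E
```

```text
[ 0.41147779 -0.21425968  0.00119878] 10.65059082005081
[ 0.52024595 -0.05947046  0.075     ]
(12, [13.2, -8.8, 3.0], np.float64(-1.96))
```

Request:
carry_out --motion '[[[0.3, 0, 0, -10, 0, 0, 0], [0.3, 0, 0, -20, 0, 0, 0], [0.3, 0, 0, -30, 0, 0, 0], [0.3, 0, 0, -30, 0, 0, 0], [0.3, 0, 0, -20, 0, 0, 0], [0.3, 13.2, -8.8, 0, 0, 0, -1.96], [0.3, 13.2, -8.8, 0, 0, 0, -1.96], [0.3, 13.2, -8.8, 0, 0, 0, -1.96], [0.3, 13.2, -8.8, 0, 0, 0, -1.96], [0.3, 13.2, -8.8, 0, 0, 0, -1.96], [0.3, 13.2, -8.8, 0, 0, 0, -1.96], [0.3, 13.2, -8.8, 0, 0, 0, -1.96], [0.3, 13.2, -8.8, 0, 0, 0, -1.96], [0.3, 13.2, -8.8, 0, 0, 0, -1.96], [0.3, 13.2, -8.8, 0, 0, 0, -1.96], [0.3, 13.2, -8.8, 0, 0, 0, -1.96], [0.3, 13.2, -8.8, 0, 0, 0, -1.96], [0.3, 0, 0, 0, 0, 0, 0], [0.3, 0, 0, 0, 0, 0, 0]]]' --newtons 45

```text
time: 8.55
ee_pos: [0.5191, -0.0585, 0.1104]
tool_rot: [0.956, 0.294, -0.0, 0.0]
contact_force: [0.7, -0.1, -0.9]
finger_gap: 0.0338
grasp_force: 44.9
```

```bash
python3 - <<'E'
from h import *
p,y,s=pose();print(p,y)
b=np.r_[nest(1,.0039,0),.075];print(go(p,y,b,34.18,n=1))
im,d,c=snap("wrist","w4");print(bworld(im,c,p[2]+.006))
cv2.imwrite("pics/w4.png",im[:,:,::-1])
E
```

```text
[ 0.51905559 -0.05854711  0.11042422] 34.229121443063484
(1, [0.5, 1.4, 35.4], np.float64(0.05))
[(array([522.1, -55.3]), array([35.6, 79.3], dtype=float32), np.float32(34.7), np.int32(5573)), (array([ 565.1, -188.5]), array([10.5, 19.2], dtype=float32), np.float32(48.2), np.int32(337))]
```

View pics/w4.png

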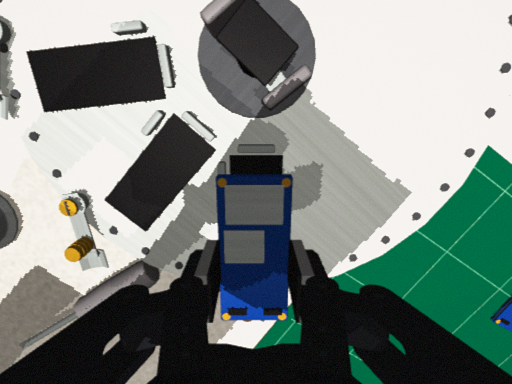

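The held board hangs over the nest1 pad, with its inner edge at (255,178) and the stop at (255,148). I'll lower it.

Request:
carry_out --motion '[[[0.3, 0.2, 1.2, 10, 0, 0, 0], [0.3, 0, 0, 12, 0, 0, 0], [0.3, 0, 0, 12, 0, 0, 0], [0.3, 0, 0, 10, 0, 0, 0], [0.3, 0, 0, 6, 0, 0, 0], [0.3, 0, 0, 4, 0, 0, 0], [0.3, 0, 0, 1, 0, 0, 0], [0.3, 0, 0, 0, 0, 0, 0]]]'

```text
time: 9.4
ee_pos: [0.5202, -0.0597, 0.0556]
tool_rot: [0.956, 0.294, 0.0, 0.0]
contact_force: [-0.4, -0.1, -0.5]
finger_gap: 0.0343
grasp_force: 45.0
```

Request:
carry_out --motion '[[[0.3, 0, 0, 1, 0, 0, 0], [0.3, 0, 0, 1, 0, 0, 0], [0.3, 0, 0, 0, 0, 0, 0]]]'

```text
time: 9.7
ee_pos: [0.52, -0.0597, 0.0536]
tool_rot: [0.956, 0.294, 0.0, 0.0]
contact_force: [1.1, 0.7, -0.2]
finger_gap: 0.0345
grasp_force: 45.0
```

Request:
carry_out --motion '[[[0.3, 1, 0, 0, 0, 0, 0], [0.3, 1, 0, 0, 0, 0, 0], [0.3, 0, 0, 0, 0, 0, 0]]]'

```text
time: 10.0
ee_pos: [0.5218, -0.0586, 0.0536]
tool_rot: [0.956, 0.294, 0.0, 0.0]
contact_force: [-0.7, 0.3, -0.8]
finger_gap: 0.034
grasp_force: 45.0
```

Request:
carry_out --motion '[[[0.3, 1, 0, 0, 0, 0, 0], [0.3, 0, 0, 1, 0, 0, 0], [0.3, 0, 0, 0, 0, 0, 0]]]'

```text
time: 10.3
ee_pos: [0.5218, -0.0583, 0.0523]
tool_rot: [0.956, 0.294, -0.001, -0.0]
contact_force: [-2.4, -3.0, 0.9]
finger_gap: 0.0345
grasp_force: 45.1
```

Request:
carry_out --motion '[[[0.3, 0, 0, 1, 0, 0, 0], [0.3, 0, 0, 0, 0, 0, 0]]]'

```text
time: 10.5
ee_pos: [0.5218, -0.0582, 0.0513]
tool_rot: [0.956, 0.294, -0.001, -0.0]
contact_force: [-3.5, -3.1, 1.9]
finger_gap: 0.0345
grasp_force: 45.2
```

Request:
carry_out --motion '[[[0.5, 0, 0, 0.5, 0, 0, 0], [0.5, 0, 0, 0, 0, 0, 0], [0.5, 0, 0, 0, 0, 0, 0], [0.5, 0, 0, -5, 0, 0, 0], [0.5, 0, 0, -15, 0, 0, 0], [0.5, 0, 0, -25, 0, 0, 0], [0.5, 0, 0, -20, 0, 0, 0], [0.5, 0, 0, 0, 0, 0, 0]]]'

```text
time: 11.3
ee_pos: [0.5248, -0.0582, 0.119]
tool_rot: [0.956, 0.294, 0.003, 0.001]
contact_force: [0.5, -0.2, 0.2]
finger_gap: 0.043
grasp_force: 0.0
```

```bash
python3 - <<'E'
from h import *
p,y,s=pose();print(p,y)
im,d,c=snap("wrist","w5");print(bworld(im,c,.057),nest(1,-.0025,0))
m=(im[...,0].astype(int)>im[...,2]+60.)&(im[...,1].astype(int)>im[...,2]+25)
for mm,ce,a in blobs(m,12): print(np.round(ce,1),a,np.round(at_z(c,*ce,.074),4))
piv=nest(1,.052,-.03)
phi=214.18+50+5.8;kn=piv+.029*np.array([np.cos(np.radians(phi)),np.sin(np.radians(phi))]);print(piv,kn)
print(go(p,y,[*kn,.11],phi-180))
E
```

```text
[ 0.52479222 -0.05820299  0.11901321] 34.16968252867515
[(array([525.1, -54.9]), array([34.9, 77.9], dtype=float32), np.float32(34.3), np.int32(2787)), (array([ 565.4, -267.4]), array([22.2, 41.7], dtype=float32), np.float32(48.0), np.int32(793))] [ 0.52554052 -0.05587498]
[229.3 162.4] 20 [ 0.5503 -0.0217  0.074 ]
[272.7 162.5] 22 [ 0.5656 -0.0444  0.074 ]
[ 71.1 211.1] 197 [0.4646 0.0471 0.074 ]
[ 84.8 241.8] 12 [0.4494 0.0302 0.074 ]
[ 77.4 253.8] 255 [0.4382 0.0305 0.074 ]
[231.7 258.9] 24 [ 0.4944 -0.0597  0.074 ]
[270.8 259. ] 22 [ 0.5095 -0.0823  0.074 ]
[214.9 284.3] 51 [ 0.4708 -0.0607  0.074 ]
[212.2 291. ] 24 [ 0.465 -0.062  0.074]
[244.1 299.1] 24 [ 0.4723 -0.0848  0.074 ]
[243.4 311.6] 178 [ 0.4631 -0.0902  0.074 ]
[486.5 319.5] 14 [ 0.5586 -0.2446  0.074 ]
[ 0.4636001  -0.06167448] [ 0.46358998 -0.09067448]
(7, [-8.9, -5.2, 1.3], np.float64(-7.97))
```

Board 1 sits in nest1, less than 1 mm from its target and square. Next is knob 1.

Request:
carry_out --motion '[[[0.4, -8.9, -5.2, 1.3, 0, 0, -7.97], [0.4, -8.9, -5.2, 1.3, 0, 0, -7.97], [0.4, -8.9, -5.2, 1.3, 0, 0, -7.97], [0.4, -8.9, -5.2, 1.3, 0, 0, -7.97], [0.4, -8.9, -5.2, 1.3, 0, 0, -7.97], [0.4, -8.9, -5.2, 1.3, 0, 0, -7.97], [0.4, -8.9, -5.2, 1.3, 0, 0, -7.97], [0.4, 0, 0, 0, 0, 0, 0], [0.4, 0, 0, 0, 0, 0, 0]]]'

```text
time: 12.25
ee_pos: [0.4609, -0.0902, 0.1063]
tool_rot: [0.709, 0.706, -0.0, -0.0]
contact_force: [0.4, -0.1, -0.4]
finger_gap: 0.0341
grasp_force: 0.0
```

```bash
python3 - <<'E'
from h import *
p,y,s=pose();print(p,y)
print(go(p,y,[.4634,-.0905,.066],90,n=1))
im,d,c=snap("wrist","w6");cv2.imwrite("pics/w6.png",im[:,:,::-1])
# clip arc: chord rows
phi0,phi1=270.,214.18+50+np.degrees(1.5)
piv=nest(1,.052,-.03);f=lambda a:np.r_[piv+.029*np.array([np.cos(np.radians(a)),np.sin(np.radians(a))]),.066]
n=int(np.ceil((phi1-phi0)/4.0));
print(n,phi1,go(f(phi0),phi0-180,f(phi1),phi1-180,n=n))
E
```

```text
[ 0.46085725 -0.09022891  0.10626612] 89.75936976548434
(1, [-0.3, 2.5, 40.3], np.float64(-0.24))
21 350.1236692696235 (21, [0.1, 1.9, -0.0], np.float64(-3.82))
```

View pics/w6.png

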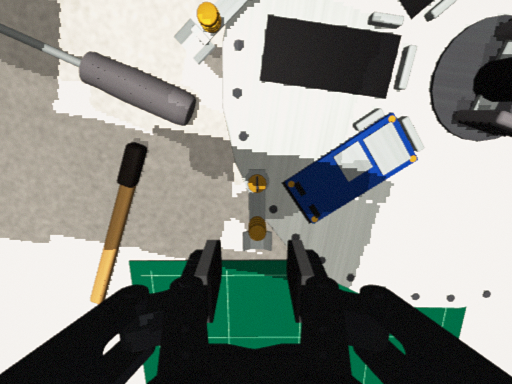

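The knob is at (257,228), between the fingers at (210,265) and (300,265). The board is square in nest1.

Request:
carry_out --motion '[[[0.4, -0.3, 2.5, 12, 0, 0, -0.24], [0.4, 0, 0, 14, 0, 0, 0], [0.4, 0, 0, 14, 0, 0, 0], [0.4, 0, 0, 0, 0, 0, 0], [0, 0, 0, 0, 0, 0, 0], [0, 0, 0, 0, 0, 0, 0], [0, 0, 0, 0, 0, 0, 0], [0, 0, 0, 0, 0, 0, 0], [0, 0, 0, 0, 0, 0, 0]]]' --newtons 30

```text
time: 13.2
ee_pos: [0.4639, -0.0907, 0.0671]
tool_rot: [0.706, 0.708, 0.0, 0.0]
contact_force: [0.3, 0.0, -2.1]
finger_gap: 0.0086
grasp_force: 29.2
```

Request:
carry_out --motion '[[[0, 0.1, 2, 0, 0, 0, -3.95], [0, 0.1, 2, 0, 0, 0, -3.95], [0, 0.1, 2, 0, 0, 0, -3.95], [0, 0.1, 2, 0, 0, 0, -3.95], [0, 0.1, 2, 0, 0, 0, -3.95], [0, 0.1, 2, 0, 0, 0, -3.95], [0, 0.1, 2, 0, 0, 0, -3.95], [0, 0.1, 2, 0, 0, 0, -3.95], [0, 0.1, 2, 0, 0, 0, -3.95], [0, 0.1, 2, 0, 0, 0, -3.95], [0, 0.1, 2, 0, 0, 0, -3.95], [0, 0.1, 2, 0, 0, 0, -3.95]]]'

```text
time: 14.4
ee_pos: [0.4846, -0.0809, 0.0671]
tool_rot: [0.36, 0.933, -0.0, -0.0]
contact_force: [-0.9, 0.2, -0.2]
finger_gap: 0.0089
grasp_force: 29.3
```

Request:
carry_out --motion '[[[0, 0.1, 2, 0, 0, 0, -3.95], [0, 0.1, 2, 0, 0, 0, -3.95], [0, 0.1, 2, 0, 0, 0, -3.95], [0, 0.1, 2, 0, 0, 0, -3.95], [0, 0.1, 2, 0, 0, 0, -3.95], [0, 0.1, 2, 0, 0, 0, -3.95], [0, 0.1, 2, 0, 0, 0, -3.95], [0, 0.1, 2, 0, 0, 0, -3.95], [0, 0, 0, 0, 0, 0, 0]]]'

```text
time: 15.3
ee_pos: [0.4913, -0.0668, 0.0676]
tool_rot: [0.094, 0.996, -0.0, -0.0]
contact_force: [-2.6, -1.3, 5.2]
finger_gap: 0.0092
grasp_force: 29.9
```

Clip 1 is now at about 1.49 rad. I'll release it and go to the second board.

Request:
carry_out --motion '[[[0.4, 0, 0, 0, 0, 0, 0], [0.4, 0, 0, 0, 0, 0, 0], [0.4, 0, 0, 0, 0, 0, 0], [0.53, 0, 0, -10, 0, 0, 0], [0.53, 0, 0, -25, 0, 0, 0], [0.53, 0, 0, -25, 0, 0, 0], [0.53, 0, 0, 0, 0, 0, 0]]]'

```text
time: 16.0
ee_pos: [0.4943, -0.0671, 0.1306]
tool_rot: [0.094, 0.996, -0.0, 0.004]
contact_force: [0.9, -0.4, 0.3]
finger_gap: 0.0453
grasp_force: 0.0
```

```bash
python3 - <<'E'
from h import *
p,y,s=pose();print(p,y)
print(go(p,y,[.5834,-.3364,.125],185.5,n=12))
E
```

```text
[ 0.49427383 -0.06705499  0.13057397] 169.18061399804213
(12, [-8.8, -22.0, 0.5], np.float64(-1.36))
```

Request:
carry_out --motion '[[[0.53, -8.8, -22, 0.5, 0, 0, -1.36], [0.53, -8.8, -22, 0.5, 0, 0, -1.36], [0.53, -8.8, -22, 0.5, 0, 0, -1.36], [0.53, -8.8, -22, 0.5, 0, 0, -1.36], [0.53, -8.8, -22, 0.5, 0, 0, -1.36], [0.53, -8.8, -22, 0.5, 0, 0, -1.36], [0.53, -8.8, -22, 0.5, 0, 0, -1.36], [0.53, -8.8, -22, 0.5, 0, 0, -1.36], [0.53, -8.8, -22, 0.5, 0, 0, -1.36], [0.53, -8.8, -22, 0.5, 0, 0, -1.36], [0.53, -8.8, -22, 0.5, 0, 0, -1.36], [0.53, -8.8, -22, 0.5, 0, 0, -1.36], [0.53, 0, 0, 0, 0, 0, 0], [0.53, 0, 0, 0, 0, 0, 0]]]'

```text
time: 17.4
ee_pos: [0.5809, -0.3351, 0.1201]
tool_rot: [-0.048, 0.999, 0.001, -0.001]
contact_force: [0.4, -0.2, 0.3]
finger_gap: 0.0453
grasp_force: 0.0
```

```bash
python3 - <<'E'
from h import *
p,y,s=pose();print(p,y)
im,d,c=snap("wrist","w7");print(bworld(im,c));cv2.imwrite("pics/w7.png",im[:,:,::-1])
E
```

```text
[ 0.58089073 -0.3351332   0.12005707] -174.54644737285292
[(array([ 584.8, -336.7]), array([35.9, 74.4], dtype=float32), np.float32(5.2), np.int32(1898)), (array([ 621.3, -328.3]), array([14.3, 33.2], dtype=float32), np.float32(-48.2), np.int32(184))]
```

View pics/w7.png

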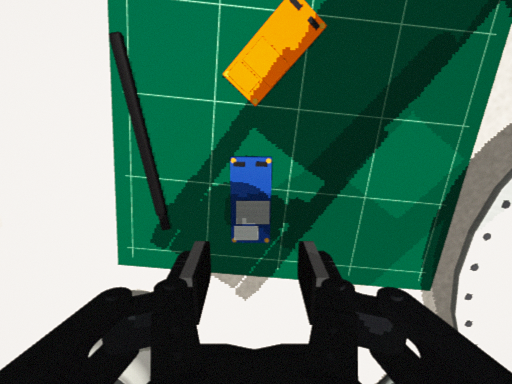

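The board is unmoved, at (250,198), with the fingers straddling it. The spudger at (140,130) is well clear.

Request:
carry_out --motion '[[[0.53, -2.5, -1.5, 20, 0, 0, 0], [0.53, 0, 0, 25, 0, 0, 0], [0.53, 0, 0, 25, 0, 0, 0], [0.53, 0, 0, 20, 0, 0, 0], [0.53, 0, 0, 15, 0, 0, 0], [0.53, 0, 0, 10, 0, 0, 0], [0.53, 0, 0, 4.2, 0, 0, 0], [0.53, 0, 0, 0, 0, 0, 0]]]'

```text
time: 18.25
ee_pos: [0.5841, -0.3365, 0.0017]
tool_rot: [-0.048, 0.999, 0.0, -0.0]
contact_force: [0.1, 0.3, -0.3]
finger_gap: 0.0452
grasp_force: 0.0
```

Request:
carry_out --motion '[[[0.53, 0, 0, 1, 0, 0, 0], [0.35, 0, 0, 0, 0, 0, 0], [0.35, 0, 0, 0, 0, 0, 0], [0.35, 0, 0, 0, 0, 0, 0], [0.35, 0, 0, 0, 0, 0, 0], [0.35, 0, 0, 0, 0, 0, 0]]]' --newtons 45

```text
time: 18.85
ee_pos: [0.5848, -0.3371, 0.002]
tool_rot: [-0.048, 0.999, -0.001, 0.001]
contact_force: [-0.5, -0.3, 5.7]
finger_gap: 0.0339
grasp_force: 45.4
```

```bash
python3 - <<'E'
from h import *
p,y,s=pose();print(p,y%360)
b=np.r_[nest(2,.0038,0),.125];print(b)
print(go(np.r_[p[:2],.125],y%360,b,172.18,n=14))
E
```

```text
[ 0.58482836 -0.3371499   0.00195537] 185.51463296343707
[0.5033653  0.01302317 0.125     ]
(14, [6.1, 25.0, -0.0], np.float64(0.95))
```

Request:
carry_out --motion '[[[0.3, 0, 0, -10, 0, 0, 0], [0.3, 0, 0, -25, 0, 0, 0], [0.3, 0, 0, -35, 0, 0, 0], [0.3, 0, 0, -35, 0, 0, 0], [0.3, 0, 0, -18, 0, 0, 0], [0.3, 6.1, 25, 0, 0, 0, 0.95], [0.3, 6.1, 25, 0, 0, 0, 0.95], [0.3, 6.1, 25, 0, 0, 0, 0.95], [0.3, 6.1, 25, 0, 0, 0, 0.95], [0.3, 6.1, 25, 0, 0, 0, 0.95], [0.3, 6.1, 25, 0, 0, 0, 0.95], [0.3, 6.1, 25, 0, 0, 0, 0.95], [0.3, 6.1, 25, 0, 0, 0, 0.95], [0.3, 6.1, 25, 0, 0, 0, 0.95], [0.3, 6.1, 25, 0, 0, 0, 0.95], [0.3, 6.1, 25, 0, 0, 0, 0.95], [0.3, 6.1, 25, 0, 0, 0, 0.95], [0.3, 6.1, 25, 0, 0, 0, 0.95], [0.3, 6.1, 25, 0, 0, 0, 0.95], [0.3, 0, 0, 0, 0, 0, 0]]]'

```text
time: 20.85
ee_pos: [0.5021, 0.0157, 0.1239]
tool_rot: [0.066, 0.998, 0.0, -0.0]
contact_force: [-0.3, 0.1, -0.2]
finger_gap: 0.0338
grasp_force: 45.0
```

```bash
python3 - <<'E'
from h import *
p,y,s=pose();print(p,y)
im,d,c=snap("wrist","w8");print(bworld(im,c,p[2]+.0055))
b=np.r_[nest(2,.0038,0),.0555];print(b,go(p,y,b,172.18,n=1))
E
```

```text
[0.50210379 0.0156843  0.12390868] 172.38245889056503
[(array([504.,  16.]), array([35.1, 80.1], dtype=float32), np.float32(-7.8), np.int32(6107)), (array([485.8, -29.8]), array([23.9, 40.2], dtype=float32), np.float32(34.1), np.int32(1676))]
[0.5033653  0.01302317 0.0555    ] (1, [-1.6, -2.5, 68.4], np.float64(0.2))
```

Request:
carry_out --motion '[[[0.3, -3.1, -2.7, 8, 0, 0, 0.2], [0.3, 0, 0, 15, 0, 0, 0], [0.3, 0, 0, 15, 0, 0, 0], [0.3, 0, 0, 12, 0, 0, 0], [0.3, 0, 0, 10, 0, 0, 0], [0.3, 0, 0, 6, 0, 0, 0], [0.3, 0, 0, 3, 0, 0, 0], [0.3, 0, 0, 0, 0, 0, 0]]]'

```text
time: 21.7
ee_pos: [0.5056, 0.0103, 0.0545]
tool_rot: [0.07, 0.998, -0.0, -0.0]
contact_force: [0.4, 0.5, -0.4]
finger_gap: 0.0342
grasp_force: 45.0
```

Request:
carry_out --motion '[[[0.3, -1, 0, 1, 0, 0, 0], [0.3, -1, 0, 0, 0, 0, 0], [0.3, 0, 0, 0, 0, 0, 0]]]'

```text
time: 22.0
ee_pos: [0.5061, 0.0102, 0.0536]
tool_rot: [0.07, 0.998, -0.0, -0.002]
contact_force: [-4.9, 1.0, 1.4]
finger_gap: 0.0343
grasp_force: 45.2
```

Lateral position is about 2 mm off after settling, so I'll correct it.

Request:
carry_out --motion '[[[0.3, 1, 1, 0, 0, 0, 0], [0.3, 0, 1.2, 0, 0, 0, 0], [0.3, 0, 0, 0, 0, 0, 0], [0.3, -1, 0, 0, 0, 0, 0], [0.3, 0, 0, 1, 0, 0, 0], [0.3, 0, 0, 0, 0, 0, 0]]]'

```text
time: 22.6
ee_pos: [0.5065, 0.0125, 0.0524]
tool_rot: [0.07, 0.998, 0.0, -0.002]
contact_force: [-6.9, 0.7, 2.2]
finger_gap: 0.0343
grasp_force: 45.2
```

Request:
carry_out --motion '[[[0.3, 0.3, 0, 0.8, 0, 0, 0], [0.3, 0, 0, 0, 0, 0, 0], [0.5, 0, 0, 0, 0, 0, 0], [0.5, 0, 0, 0, 0, 0, 0], [0.5, 0, 0, 0, 0, 0, 0], [0.5, 0, 0, -5, 0, 0, 0], [0.5, 0, 0, -15, 0, 0, 0], [0.5, 0, 0, -25, 0, 0, 0], [0.5, 0, 0, -20, 0, 0, 0], [0.5, 0, 0, 0, 0, 0, 0], [0.5, 0, 0, 0, 0, 0, 0]]]'

```text
time: 23.7
ee_pos: [0.5078, 0.0123, 0.1171]
tool_rot: [0.07, 0.998, -0.0, 0.001]
contact_force: [-0.1, -0.7, -0.7]
finger_gap: 0.0428
grasp_force: 0.0
```

```bash
python3 - <<'E'
from h import *
p,y,s=pose();print(p,y)
im,d,c=snap("wrist","w9");print(bworld(im,c,.057),nest(2,-.0025,0))
piv=nest(2,.052,-.03)
phi=222.18;kn=piv+.029*np.array([np.cos(np.radians(phi)),np.sin(np.radians(phi))]);print(piv,kn)
print(go(p,y,[*kn,.115],phi-180,n=17))
E
```

```text
[0.50780334 0.01233636 0.11707606] 172.01533466702173
[(array([507.7,  13.1]), array([34.8, 79.2], dtype=float32), np.float32(-8.1), np.int32(3089)), (array([513.5, -59.1]), array([36.4, 58. ], dtype=float32), np.float32(34.4), np.int32(1656))] [0.50960671 0.01216599]
[0.45969538 0.04930235] [0.43820525 0.02982995]
(17, [3.0, -4.3, 0.1], np.float64(7.64))
```

Request:
carry_out --motion '[[[0.4, 3, -4.3, 0.1, 0, 0, 7.64], [0.4, 3, -4.3, 0.1, 0, 0, 7.64], [0.4, 3, -4.3, 0.1, 0, 0, 7.64], [0.4, 3, -4.3, 0.1, 0, 0, 7.64], [0.4, 3, -4.3, 0.1, 0, 0, 7.64], [0.4, 3, -4.3, 0.1, 0, 0, 7.64], [0.4, 3, -4.3, 0.1, 0, 0, 7.64], [0.4, 3, -4.3, 0.1, 0, 0, 7.64], [0.4, 3, -4.3, 0.1, 0, 0, 7.64], [0.4, 3, -4.3, 0.1, 0, 0, 7.64], [0.4, 3, -4.3, 0.1, 0, 0, 7.64], [0.4, 3, -4.3, 0.1, 0, 0, 7.64], [0.4, 3, -4.3, 0.1, 0, 0, 7.64], [0.4, 3, -4.3, 0.1, 0, 0, 7.64], [0.4, 3, -4.3, 0.1, 0, 0, 7.64], [0.4, 3, -4.3, 0.1, 0, 0, 7.64], [0.4, 3, -4.3, 0.1, 0, 0, 7.64], [0.4, 0, 0, 0, 0, 0, 0], [0.4, 0, 0, 0, 0, 0, 0]]]'

```text
time: 25.65
ee_pos: [0.438, 0.0295, 0.1145]
tool_rot: [0.933, 0.361, -0.001, -0.0]
contact_force: [0.0, -0.1, -1.0]
finger_gap: 0.0343
grasp_force: 0.0
```

```bash
python3 - <<'E'
from h import *
p,y,s=pose();print(p,y)
im,d,c=snap("wrist","w10");print(bworld(im,c,.057),nest(2,-.0025,0))
print(go(p,y,[.438,.0301,.067],42.2,n=1))
cv2.imwrite("pics/w10.png",cv2.resize(im[:300,:,::-1],(800,469),interpolation=cv2.INTER_CUBIC))
E
```

```text
[0.43800555 0.0295427  0.11445867] 42.314721306489346
[(array([508.8,  14.2]), array([36.3, 79. ], dtype=float32), np.float32(-8.4), np.int32(3638)), (array([522.7, -51.8]), array([37.6, 79. ], dtype=float32), np.float32(33.1), np.int32(2686))] [0.50960671 0.01216599]
(1, [0.4, -0.4, 47.5], np.float64(0.11))
```

View pics/w10.png

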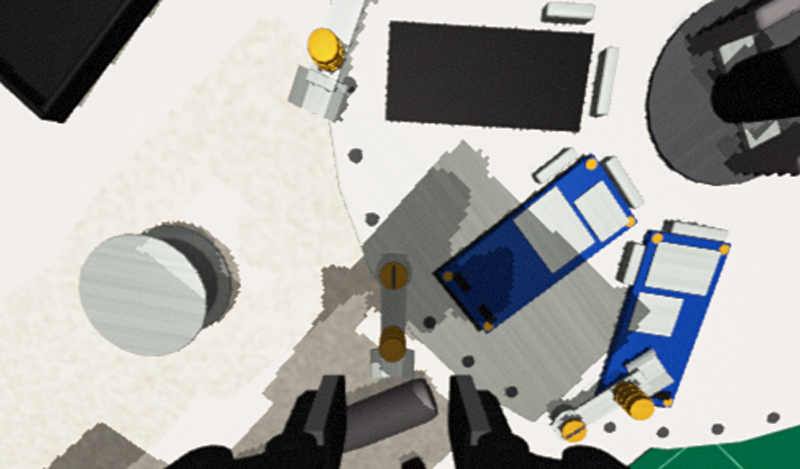

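Both boards are up against their stops and clip 1 stands on board 1 at (645,385). Knob 2 is at (392,345), between the fingers.

Request:
carry_out --motion '[[[0.4, 0.4, -0.4, 15, 0, 0, 0], [0.4, 0, 0, 17, 0, 0, 0], [0.4, 0, 0, 15, 0, 0, 0], [0.4, 0, 0, 0, 0, 0, 0], [0, 0, 0, 0, 0, 0, 0], [0, 0, 0, 0, 0, 0, 0], [0, 0, 0, 0, 0, 0, 0], [0, 0, 0, 0, 0, 0, 0], [0, 0, 0, 0, 0, 0, 0]]]' --newtons 30

```text
time: 26.6
ee_pos: [0.4386, 0.0301, 0.0686]
tool_rot: [0.933, 0.36, 0.0, 0.0]
contact_force: [-1.2, 0.7, 1.8]
finger_gap: 0.0087
grasp_force: 29.4
```

Request:
carry_out --motion '[[[0, 0.1, 2, 0, 0, 0, -3.9], [0, 0.1, 2, 0, 0, 0, -3.9], [0, 0.1, 2, 0, 0, 0, -3.9], [0, 0.1, 2, 0, 0, 0, -3.9], [0, 0.1, 2, 0, 0, 0, -3.9], [0, 0.1, 2, 0, 0, 0, -3.9], [0, 0.1, 2, 0, 0, 0, -3.9], [0, 0.1, 2, 0, 0, 0, -3.9], [0, 0.1, 2, 0, 0, 0, -3.9], [0, 0.1, 2, 0, 0, 0, -3.9], [0, 0.1, 2, 0, 0, 0, -3.9], [0, 0.1, 2, 0, 0, 0, -3.9]]]'

```text
time: 27.8
ee_pos: [0.4605, 0.0209, 0.0686]
tool_rot: [0.713, 0.701, 0.001, 0.0]
contact_force: [-0.6, 1.6, 0.8]
finger_gap: 0.0083
grasp_force: 29.3
```

Request:
carry_out --motion '[[[0, 0.1, 2, 0, 0, 0, -3.9], [0, 0.1, 2, 0, 0, 0, -3.9], [0, 0.1, 2, 0, 0, 0, -3.9], [0, 0.1, 2, 0, 0, 0, -3.9], [0, 0.1, 2, 0, 0, 0, -3.9], [0, 0.1, 2, 0, 0, 0, -3.9], [0, 0.1, 2, 0, 0, 0, -3.9], [0, 0.1, 2, 0, 0, 0, -3.9], [0, 0.1, 2, 0, 0, 0, -3.9], [0, 0.1, 2, 0, 0, 0, -3.9], [0, 0, 0, 0, 0, 0, 0]]]'

```text
time: 28.9
ee_pos: [0.4787, 0.0277, 0.0691]
tool_rot: [0.438, 0.899, 0.0, 0.0]
contact_force: [-2.0, 0.2, 6.0]
finger_gap: 0.0084
grasp_force: 29.8
```

Request:
carry_out --motion '[[[0.4, 0, 0, 0, 0, 0, 0], [0.4, 0, 0, 0, 0, 0, 0], [0.4, 0, 0, 0, 0, 0, 0], [0.5, 0, 0, -10, 0, 0, 0], [0.85, 0, 0, -25, 0, 0, 0], [0.85, 0, 0, -25, 0, 0, 0], [0.85, 0, 0, -10, 0, 0, 0], [0.85, 0, 0, 0, 0, 0, 0]]]'

```text
time: 29.7
ee_pos: [0.4795, 0.0274, 0.1398]
tool_rot: [0.439, 0.899, 0.001, 0.002]
contact_force: [-0.0, 0.5, -0.3]
finger_gap: 0.0724
grasp_force: 0.0
```

```bash
python3 - <<'E'
from h import *
p,y,s=pose();print(p,y)
print(go(p,y,[.6062,-.0011,.14],162.2,n=8))
E
```

```text
[0.47950192 0.02736857 0.13978554] 127.93459098994427
(8, [-15.0, 6.8, -0.0], np.float64(-4.28))
```

Request:
carry_out --motion '[[[0.85, -15, 6.8, 0, 0, 0, -4.28], [0.85, -15, 6.8, 0, 0, 0, -4.28], [0.85, -15, 6.8, 0, 0, 0, -4.28], [0.85, -15, 6.8, 0, 0, 0, -4.28], [0.85, -15, 6.8, 0, 0, 0, -4.28], [0.85, -15, 6.8, 0, 0, 0, -4.28], [0.85, -15, 6.8, 0, 0, 0, -4.28], [0.85, -15, 6.8, 0, 0, 0, -4.28], [0.85, 0, 0, 0, 0, 0, 0], [0.85, 0, 0, 0, 0, 0, 0]]]'

```text
time: 30.7
ee_pos: [0.6039, -0.0012, 0.1368]
tool_rot: [0.156, 0.988, -0.0, -0.002]
contact_force: [1.1, -0.4, 0.0]
finger_gap: 0.0727
grasp_force: 0.0
```

```bash
python3 - <<'E'
from h import *
p,y,s=pose();print(p,y)
im,d,c=snap("wrist","w11");cv2.imwrite("pics/w11.png",im[:,:,::-1])
print(bworld(im,c,.057),go(p,y,[.6062,-.0011,.062],162.2,n=1))
E
```

```text
[ 0.60390769 -0.00116659  0.13678084] 162.09141425928752
[(array([509.1,  13.2]), array([35.3, 78.8], dtype=float32), np.float32(-8.1), np.int32(2772)), (array([523.9, -53.7]), array([35.4, 79.2], dtype=float32), np.float32(33.3), np.int32(2607))] (1, [-2.2, 0.8, 74.8], np.float64(-0.11))
```

View pics/w11.png

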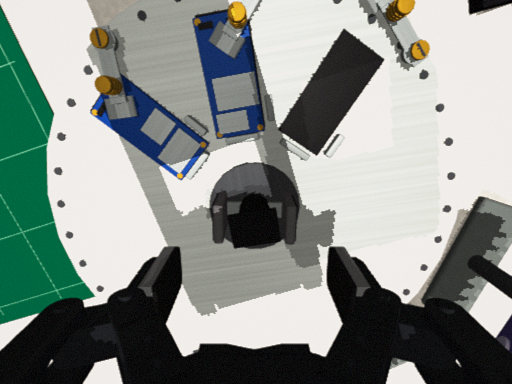

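Both boards are clipped, and the tabs at (220,213) and (288,215) lie between the open fingers. I'll descend and squeeze.

Request:
carry_out --motion '[[[0.85, -2.2, 0.8, 15, 0, 0, 0], [0.85, 0, 0, 20, 0, 0, 0], [0.85, 0, 0, 20, 0, 0, 0], [0.85, 0, 0, 14, 0, 0, 0], [0.85, 0, 0, 5, 0, 0, 0], [0.85, 0, 0, 0, 0, 0, 0], [0.3, 0, 0, 0, 0, 0, 0], [0.3, 0, 0, 0, 0, 0, 0], [0.3, 0, 0, 0, 0, 0, 0], [0.3, 0, 0, 0, 0, 0, 0], [0.3, 0, 0, 0, 0, 0, 0], [0.3, 0, 0, 0, 0, 0, 0]]]' --newtons 60

```text
time: 31.95
ee_pos: [0.6081, -0.0022, 0.0677]
tool_rot: [0.155, 0.988, -0.001, 0.002]
contact_force: [-4.1, -3.8, 14.4]
finger_gap: 0.0357
grasp_force: 61.2
```

Request:
carry_out --motion '[[[0.3, 0, 0, -3, 0, 0, 0], [0.3, 0, 0, 0, 0, 0, 0], [0.3, 0, 0, 0, 0, 0, 0]]]'

```text
time: 32.25
ee_pos: [0.608, -0.0022, 0.0679]
tool_rot: [0.155, 0.988, -0.001, 0.001]
contact_force: [-0.8, -5.1, 1.6]
finger_gap: 0.0355
grasp_force: 63.9
```

```bash
python3 - <<'E'
from h import *
p,y,s=pose();print(p,y,s["contact_force"],s["ft_torque"],s["finger_gap"])
im,d,c=snap("wrist","w12")
# depth world points of fingers/tabs near axis
v,u=np.mgrid[:384,:512];M=c["world_from_camera"]
P=np.stack([(u-c["cx"])/c["fx"]*d,(v-c["cy"])/c["fy"]*d,d],-1)@M[:3,:3].T+M[:3,3]
cv2.imwrite("pics/w12.png",cv2.resize(im[100:384,110:400,::-1],None,fx=2.1,fy=2.1,interpolation=cv2.INTER_CUBIC))
E
```

```text
[ 0.60797214 -0.00217859  0.06791308] 162.21040221524527 [-0.83327015 -5.06180033  1.63158757] [-0.86627372 -0.01340504  0.0584972 ] 0.035541425403075935
```

View pics/w12.png

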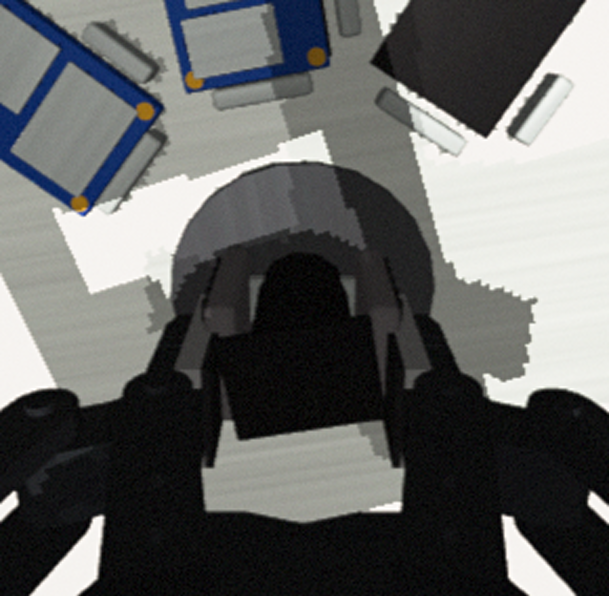

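Request:
carry_out --motion '[[[0.3, 0.8, 0, 0, 0, 0, 2], [0.3, 0.7, 0, 0, 0, 0, 3], [0.3, 0, 0, 0, 0, 0, 4], [0.3, 0, 0, 0, 0, 0, 4], [0.3, 0, 0, 0, 0, 0, 4], [0.3, 0, 0, 0, 0, 0, 4], [0.3, 0, 0, 0, 0, 0, 4], [0.3, 0, 0, 0, 0, 0, 0]]]'

```text
time: 33.1
ee_pos: [0.6074, -0.0031, 0.0679]
tool_rot: [0.366, 0.931, -0.001, 0.002]
contact_force: [2.1, -9.3, 1.1]
finger_gap: 0.0352
grasp_force: 63.7
```

```bash
cat >> h.py <<'E'
def st():
    p,y,s=pose();print("p",np.round(p,4),"yaw",round(y,2),"F",np.round(s["contact_force"],1),"T",np.round(s["ft_torque"],2),"gap",round(s["finger_gap"],4),round(s["grasp_force"],1),"t",s["time"])
E
python3 - <<'E'
from h import *
st();im,d,c=snap("wrist","w13");print(bworld(im,c,.057))
E
```

```text
p [ 0.6074 -0.0031  0.0679] yaw 137.12 F [ 2.1 -9.3  1.1] T [-1.56 -0.3   0.13] gap 0.0352 63.7 t 33.1
[(array([529.4,  47.6]), array([35.3, 64.6], dtype=float32), np.float32(-32.2), np.int32(5048)), (array([509.5, -14.9]), array([35.6, 78.3], dtype=float32), np.float32(9.1), np.int32(5408))]
```

The table turns with the grip. I'll ease the 9 N side load with a 2 mm shift and carry on.

Request:
carry_out --motion '[[[0.3, -0.7, -0.7, 0, 0, 0, 0], [0.3, -0.7, -0.7, 0, 0, 0, 0], [0.3, 0, 0, 0, 0, 0, 4], [0.3, 0, 0, 0, 0, 0, 5], [0.3, 0, 0, 0, 0, 0, 5], [0.3, 0, 0, 0, 0, 0, 5], [0.3, 0, 0, 0, 0, 0, 5], [0.3, 0, 0, 0, 0, 0, 5], [0.3, 0, 0, 0, 0, 0, 5], [0.3, 0, 0, 0, 0, 0, 5], [0.3, 0, 0, 0, 0, 0, 0]]]'

```text
time: 34.25
ee_pos: [0.6059, -0.004, 0.0679]
tool_rot: [0.656, 0.755, -0.001, 0.001]
contact_force: [-1.4, -6.6, 3.0]
finger_gap: 0.0351
grasp_force: 64.1
```

```bash
python3 -c "
from h import *
st()"
```

```text
p [ 0.6059 -0.004   0.0679] yaw 98.07 F [-1.4 -6.6  3. ] T [-1.18  0.15  0.17] gap 0.0351 64.1 t 34.25
```

Request:
carry_out --motion '[[[0.3, 0, 0, 0, 0, 0, 5], [0.3, 0, 0, 0, 0, 0, 5], [0.3, 0, 0, 0, 0, 0, 5], [0.3, 0, 0, 0, 0, 0, 5], [0.3, 0, 0, 0, 0, 0, 5], [0.3, 0, 0, 0, 0, 0, 5], [0.3, 0, 0, 0, 0, 0, 5], [0.3, 0, 0, 0, 0, 0, 5], [0.3, 0, 0, 0, 0, 0, 5], [0.3, 0, 0, 0, 0, 0, 5], [0.3, 0, 0, 0, 0, 0, 0]]]'

```text
time: 35.35
ee_pos: [0.6039, -0.0034, 0.0679]
tool_rot: [0.913, 0.407, -0.002, -0.0]
contact_force: [-7.1, -4.6, 5.9]
finger_gap: 0.0348
grasp_force: 64.7
```

```bash
python3 -c "
from h import *
st()"
```

```text
p [ 0.6039 -0.0034  0.0679] yaw 48.06 F [-7.1 -4.6  5.9] T [-1.    0.82  0.16] gap 0.0348 64.7 t 35.35
```

Request:
carry_out --motion '[[[0.3, -1, 0, 0, 0, 0, 5], [0.3, -0.8, 0, 0, 0, 0, 5], [0.3, 0, 0, 0, 0, 0, 5], [0.3, 0, 0, 0, 0, 0, 5], [0.3, 0, 0, 0, 0, 0, 5], [0.3, 0, 0, 0, 0, 0, 5], [0.3, 0, 0, 0, 0, 0, 5], [0.3, 0, 0, 0, 0, 0, 5], [0.3, 0, 0, 0, 0, 0, 3], [0.3, 0, 0, 0, 0, 0, 2.5], [0.3, 0, 0, 0, 0, 0, 0], [0.3, 0, 0, 0, 0, 0, 0]]]'

```text
time: 36.55
ee_pos: [0.6029, -0.0018, 0.0679]
tool_rot: [1.0, 0.023, -0.002, -0.002]
contact_force: [-4.5, 4.2, 5.6]
finger_gap: 0.035
grasp_force: 64.7
```

```bash
python3 -c "
from h import *
st()
im,d,c=snap('wrist','w14');print(bworld(im,c,.057))"
```

```text
p [ 0.6029 -0.0018  0.0679] yaw 2.63 F [-4.5  4.2  5.6] T [0.42 0.75 0.04] gap 0.035 64.7 t 36.55
[(array([693.3,  19.6]), array([35.6, 64.2], dtype=float32), np.float32(12.8), np.int32(5238)), (array([662.7,  77.5]), array([36.1, 78.8], dtype=float32), np.float32(54.4), np.int32(5780))]
```

Request:
carry_out --motion '[[[0.3, -0.8, 0, 0, 0, 0, 0.45], [0.3, 0, 0, 0, 0, 0, 0], [0.62, 0, 0, 0, 0, 0, 0], [0.62, 0, 0, 0, 0, 0, 0], [0.62, 0, 0, 0, 0, 0, 0], [0.62, 0, 0, 0, 0, 0, 0]]]'

```text
time: 37.2
ee_pos: [0.6034, -0.0032, 0.067]
tool_rot: [1.0, 0.019, -0.001, -0.001]
contact_force: [-1.4, 5.5, -4.8]
finger_gap: 0.053
grasp_force: 3.2
```

```bash
python3 -c "
from h import *
st()
im,d,c=snap('wrist','w15');print(bworld(im,c,.057))
cv2.imwrite('pics/w15.png',cv2.resize(im[100:384,110:400,::-1],None,fx=2.1,fy=2.1,interpolation=cv2.INTER_CUBIC))"
```

```text
p [ 0.6034 -0.0032  0.067 ] yaw 2.2 F [-1.4  5.5 -4.8] T [ 0.76  0.26 -0.03] gap 0.053 3.2 t 37.2
[(array([693.6,  18.8]), array([35.5, 64.4], dtype=float32), np.float32(12.5), np.int32(5305)), (array([663.5,  77. ]), array([36. , 78.7], dtype=float32), np.float32(54.0), np.int32(5826))]
```

View pics/w15.png

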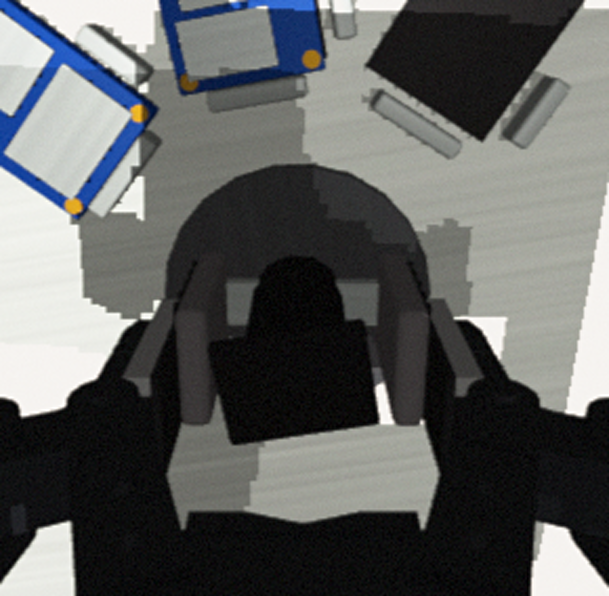

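The tabs followed the fingers out to the full 53 mm gap, at (195,340) and (405,330), so the plate is locked. The boards stand at 12.5° and 54°. I'll open clear of the tabs and wait.

Request:
carry_out --motion '[[[0.85, 0, 0, 0, 0, 0, 0], [0.85, 0, 0, 0, 0, 0, 0], [0.85, 0, 0, 0, 0, 0, 0], [0.85, 0, 0, 0, 0, 0, 0], [0.85, 0, 0, 0, 0, 0, 0], [0.85, 0, 0, 0, 0, 0, 0], [0.85, 0, 0, 0, 0, 0, 0], [0.85, 0, 0, 0, 0, 0, 0], [0.85, 0, 0, 0, 0, 0, 0], [0.85, 0, 0, 0, 0, 0, 0], [0.85, 0, 0, 0, 0, 0, 0], [0.85, 0, 0, 0, 0, 0, 0], [0.85, 0, 0, 0, 0, 0, 0], [0.85, 0, 0, 0, 0, 0, 0], [0.85, 0, 0, 0, 0, 0, 0], [0.85, 0, 0, 0, 0, 0, 0], [0.85, 0, 0, 0, 0, 0, 0], [0.85, 0, 0, 0, 0, 0, 0], [0.85, 0, 0, 0, 0, 0, 0], [0.85, 0, 0, 0, 0, 0, 0]]]'

```text
time: 39.25
ee_pos: [0.604, -0.004, 0.0672]
tool_rot: [1.0, 0.019, 0.0, 0.0]
contact_force: [0.5, -0.1, -0.4]
finger_gap: 0.0721
grasp_force: 0.0
```

```bash
python3 -c "
from h import *
st();im,d,c=snap('wrist','w15b');print(bworld(im,c,.057))"
```

```text
p [ 0.604  -0.004   0.0672] yaw 2.23 F [ 0.5 -0.1 -0.4] T [ 0.02 -0.01 -0.03] gap 0.0721 0.0 t 39.25
[(array([694. ,  18.9]), array([35.5, 65. ], dtype=float32), np.float32(12.4), np.int32(5331)), (array([663.5,  77. ]), array([36.1, 78.7], dtype=float32), np.float32(53.9), np.int32(5820))]
```

Request:
carry_out --motion '[[[0.85, 0, 0, 0, 0, 0, 0], [0.85, 0, 0, 0, 0, 0, 0], [0.85, 0, 0, 0, 0, 0, 0], [0.85, 0, 0, 0, 0, 0, 0], [0.85, 0, 0, 0, 0, 0, 0], [0.85, 0, 0, 0, 0, 0, 0], [0.85, 0, 0, 0, 0, 0, 0], [0.85, 0, 0, 0, 0, 0, 0], [0.85, 0, 0, 0, 0, 0, 0], [0.85, 0, 0, 0, 0, 0, 0], [0.85, 0, 0, 0, 0, 0, 0], [0.85, 0, 0, 0, 0, 0, 0], [0.85, 0, 0, 0, 0, 0, 0], [0.85, 0, 0, 0, 0, 0, 0], [0.85, 0, 0, 0, 0, 0, 0], [0.85, 0, 0, 0, 0, 0, 0], [0.85, 0, 0, 0, 0, 0, 0], [0.85, 0, 0, 0, 0, 0, 0], [0.85, 0, 0, 0, 0, 0, 0], [0.85, 0, 0, 0, 0, 0, 0]]]'

```text
time: 41.3
ee_pos: [0.604, -0.004, 0.0672]
tool_rot: [1.0, 0.019, 0.0, 0.0]
contact_force: [-0.2, 0.6, 0.9]
finger_gap: 0.0725
grasp_force: 0.0
```

Request:
carry_out --motion '[[[0.85, 0.8, -1, 0, 0, 0, 0], [0.85, 0.7, -1, 0, 0, 0, 0], [0.85, 0, 0, 0, 0, 0, 0], [0.3, 0, 0, 0, 0, 0, 0], [0.3, 0, 0, 0, 0, 0, 0], [0.3, 0, 0, 0, 0, 0, 0], [0.3, 0, 0, 0, 0, 0, 0], [0.3, 0, 0, 0, 0, 0, 0], [0.3, 0, 0, 0, 0, 0, 0]]]' --newtons 60

```text
time: 42.2
ee_pos: [0.6059, -0.0015, 0.0698]
tool_rot: [1.0, 0.019, 0.001, -0.0]
contact_force: [-3.9, 1.3, 12.9]
finger_gap: 0.0352
grasp_force: 61.4
```

```bash
python3 -c "
from h import *
st()"
```

```text
p [ 0.6059 -0.0015  0.0698] yaw 2.2 F [-3.9  1.3 12.9] T [ 0.22  0.67 -0.05] gap 0.0352 61.4 t 42.2
```

Request:
carry_out --motion '[[[0.3, 0, 0, -2.5, 0, 0, -2], [0.3, 0, 0, 0, 0, 0, -4], [0.3, 0, 0, 0, 0, 0, -5], [0.3, 0, 0, 0, 0, 0, -5], [0.3, 0, 0, 0, 0, 0, -5], [0.3, 0, 0, 0, 0, 0, -5], [0.3, 0, 0, 0, 0, 0, -5], [0.3, 0, 0, 0, 0, 0, -5], [0.3, 0, 0, 0, 0, 0, -5], [0.3, 0, 0, 0, 0, 0, -5], [0.3, 0, 0, 0, 0, 0, -5], [0.3, 0, 0, 0, 0, 0, -5], [0.3, 0, 0, 0, 0, 0, 0]]]'

```text
time: 43.5
ee_pos: [0.6056, -0.0013, 0.0699]
tool_rot: [0.874, 0.487, 0.0, -0.0]
contact_force: [-0.4, 2.3, 1.2]
finger_gap: 0.0348
grasp_force: 63.1
```

```bash
python3 -c "
from h import *
st()"
```

```text
p [ 0.6056 -0.0013  0.0699] yaw 58.26 F [-0.4  2.3  1.2] T [ 0.44 -0.01 -0.19] gap 0.0348 63.1 t 43.5
```

Request:
carry_out --motion '[[[0.3, 0, 0, 0, 0, 0, -5], [0.3, 0, 0, 0, 0, 0, -5], [0.3, 0, 0, 0, 0, 0, -5], [0.3, 0, 0, 0, 0, 0, -5], [0.3, 0, 0, 0, 0, 0, -5], [0.3, 0, 0, 0, 0, 0, -5], [0.3, 0, 0, 0, 0, 0, -5], [0.3, 0, 0, 0, 0, 0, -5], [0.3, 0, 0, 0, 0, 0, -5], [0.3, 0, 0, 0, 0, 0, -5], [0.3, 0, 0, 0, 0, 0, -5], [0.3, 0, 0, 0, 0, 0, -5], [0.3, 0, 0, 0, 0, 0, -5], [0.3, 0, 0, 0, 0, 0, -5], [0.3, 0, 0, 0, 0, 0, -5], [0.3, 0, 0, 0, 0, 0, -5], [0.3, 0, 0, 0, 0, 0, -5], [0.3, 0, 0, 0, 0, 0, -5], [0.3, 0, 0, 0, 0, 0, -5], [0.3, 0, 0, 0, 0, 0, 0]]]'

```text
time: 45.5
ee_pos: [0.6051, -0.0015, 0.0699]
tool_rot: [0.232, 0.973, 0.0, -0.0]
contact_force: [-1.1, 2.6, 3.1]
finger_gap: 0.0351
grasp_force: 63.3
```

```bash
python3 -c "
from h import *
st();im,d,c=snap('wrist','w16');print(bworld(im,c,.057))"
```

```text
p [ 0.6051 -0.0015  0.0699] yaw 153.16 F [-1.1  2.6  3.1] T [ 0.42  0.29 -0.15] gap 0.0351 63.3 t 45.5
[(array([517.3,  25.6]), array([35.3, 67.8], dtype=float32), np.float32(-16.6), np.int32(4967)), (array([517. , -40.6]), array([35.6, 78.4], dtype=float32), np.float32(24.9), np.int32(5161))]
```

Request:
carry_out --motion '[[[0.3, 0, 0, 0, 0, 0, -3], [0.3, 0, 0, 0, 0, 0, -3], [0.3, 0, 0, 0, 0, 0, -2], [0.3, 0, 0, 0, 0, 0, -1], [0.3, 0, 0, 0, 0, 0, 0], [0.3, 0, 0, 0, 0, 0, 0], [0.62, 0, 0, 0, 0, 0, 0], [0.62, 0, 0, 0, 0, 0, 0], [0.62, 0, 0, 0, 0, 0, 0], [0.62, 0, 0, 0, 0, 0, 0]]]'

```text
time: 46.55
ee_pos: [0.6049, -0.0022, 0.069]
tool_rot: [0.155, 0.988, -0.0, -0.001]
contact_force: [-0.8, 0.6, -7.1]
finger_gap: 0.0528
grasp_force: 4.8
```

```bash
python3 -c "
from h import *
st();im,d,c=snap('wrist','w17');print(bworld(im,c,.057))"
```

```text
p [ 0.6049 -0.0022  0.069 ] yaw 162.21 F [-0.8  0.6 -7.1] T [ 0.17  0.08 -0.06] gap 0.0528 4.8 t 46.55
[(array([514.4,  10.9]), array([35.2, 67.6], dtype=float32), np.float32(-7.8), np.int32(4943)), (array([524.5, -54.3]), array([35.9, 78.7], dtype=float32), np.float32(34.2), np.int32(5338))]
```

Locked at loading. Next I'll lift and go to knob 1.

```bash
python3 -c "
from h import *
p,y,s=pose()
print(go([p[0],p[1],.141],y,[.4913,-.0668,.115],169.4,n=6))"
```

```text
(6, [15.6, -15.3, 4.3], np.float64(-1.2))
```

Request:
carry_out --motion '[[[0.85, 0, 0, 0, 0, 0, 0], [0.85, 0, 0, 0, 0, 0, 0], [0.85, 0, 0, -5, 0, 0, 0], [0.85, 0, 0, -20, 0, 0, 0], [0.85, 0, 0, -25, 0, 0, 0], [0.85, 0, 0, -22, 0, 0, 0], [0.7, 0, 0, 0, 0, 0, 0]]]'

```text
time: 47.3
ee_pos: [0.6081, -0.0021, 0.1462]
tool_rot: [0.154, 0.988, 0.0, 0.005]
contact_force: [0.1, -0.6, -0.1]
finger_gap: 0.0602
grasp_force: 0.0
```

Request:
carry_out --motion '[[[0.4, 15.6, -15.3, 4, 0, 0, -1.2], [0.4, 15.6, -15.3, 4, 0, 0, -1.2], [0.4, 15.6, -15.3, 4, 0, 0, -1.2], [0.4, 15.6, -15.3, 4, 0, 0, -1.2], [0.4, 15.6, -15.3, 4, 0, 0, -1.2], [0.4, 15.6, -15.3, 4, 0, 0, -1.2], [0.4, 0, 0, 0, 0, 0, 0], [0.4, 0, 0, 0, 0, 0, 0], [0.4, 0, 0, 0, 0, 0, 0]]]'

```text
time: 48.2
ee_pos: [0.4928, -0.0666, 0.118]
tool_rot: [0.092, 0.996, -0.0, 0.001]
contact_force: [-1.6, 0.1, -0.1]
finger_gap: 0.0343
grasp_force: 0.0
```

```bash
python3 -c "
from h import *
st();im,d,c=snap('wrist','w18')
q=im.astype(int);m=(q[...,0]>q[...,2]+60)&(q[...,1]>q[...,2]+25)
for mm,ce,a in blobs(m,30): print(np.round(ce,1),a,np.round(at_z(c,*ce,.074),4))
p,y,s=pose();print(go(p,y,[.4913,-.0668,.068],169.4,n=1))"
```

```text
p [ 0.4928 -0.0666  0.118 ] yaw 169.43 F [-1.6  0.1 -0.1] T [ 0.01 -0.01  0.04] gap 0.0343 0.0 t 48.2
[142.7  12.1] 1974 [ 0.3601 -0.1026  0.074 ]
[421.3 139.1] 252 [0.4572 0.0453 0.074 ]
[343.  166.5] 31 [ 0.4654 -0.0035  0.074 ]
[391.5 174.9] 387 [0.4764 0.0262 0.074 ]
[252.2 176. ] 223 [ 0.4609 -0.0608  0.074 ]
[252.8 219.8] 249 [ 0.4903 -0.0659  0.074 ]
(1, [1.4, -0.6, 49.9], np.float64(0.05))
```

Request:
carry_out --motion '[[[0.4, 1.4, -0.6, 15, 0, 0, 0], [0.4, 0, 0, 20, 0, 0, 0], [0.4, 0, 0, 15, 0, 0, 0], [0.4, 0, 0, 0, 0, 0, 0], [0, 0, 0, 0, 0, 0, 0], [0, 0, 0, 0, 0, 0, 0], [0, 0, 0, 0, 0, 0, 0], [0, 0, 0, 0, 0, 0, 0], [0, 0, 0, 0, 0, 0, 0]]]' --newtons 30

```text
time: 49.15
ee_pos: [0.4911, -0.067, 0.0684]
tool_rot: [0.092, 0.996, 0.0, 0.001]
contact_force: [2.3, 0.3, 1.2]
finger_gap: 0.0083
grasp_force: 29.4
```

Request:
carry_out --motion '[[[0, 0.1, -2, 0, 0, 0, 3.95], [0, 0.1, -2, 0, 0, 0, 3.95], [0, 0.1, -2, 0, 0, 0, 3.95], [0, 0.1, -2, 0, 0, 0, 3.95], [0, 0.1, -2, 0, 0, 0, 3.95], [0, 0.1, -2, 0, 0, 0, 3.95], [0, 0.1, -2, 0, 0, 0, 3.95], [0, 0.1, -2, 0, 0, 0, 3.95], [0, 0.1, -2, 0, 0, 0, 3.95], [0, 0.1, -2, 0, 0, 0, 3.95], [0, 0.1, -2, 0, 0, 0, 3.95], [0, 0.1, -2, 0, 0, 0, 3.95], [0, 0.1, -2, 0, 0, 0, 3.95], [0, 0.1, -2, 0, 0, 0, 3.95], [0, 0.1, -2, 0, 0, 0, 3.95], [0, 0.1, -2, 0, 0, 0, 3.95], [0, 0.1, -2, 0, 0, 0, 3.95], [0, 0.1, -2, 0, 0, 0, 3.95], [0, 0.1, -2, 0, 0, 0, 3.95], [0, 0.1, -2, 0, 0, 0, 3.95]]]'

```text
time: 51.15
ee_pos: [0.4625, -0.0905, 0.068]
tool_rot: [0.706, 0.709, 0.001, 0.001]
contact_force: [2.9, 1.1, -1.7]
finger_gap: 0.0084
grasp_force: 29.2
```

Request:
carry_out --motion '[[[0.4, 0, 0, 0, 0, 0, 0], [0.4, 0, 0, 0, 0, 0, 0], [0.4, 0, 0, 0, 0, 0, 0], [0.4, 0, 0, -10, 0, 0, 0], [0.4, 0, 0, -25, 0, 0, 0], [0.4, 0, 0, -15, 0, 0, 0], [0.4, 0, 0, 0, 0, 0, 0], [0.4, 0, 0, 0, 0, 0, 0]]]'

```text
time: 51.95
ee_pos: [0.4613, -0.0903, 0.1179]
tool_rot: [0.704, 0.71, 0.0, 0.0]
contact_force: [0.0, -0.6, -0.6]
finger_gap: 0.0343
grasp_force: 0.0
```

```bash
python3 -c "
from h import *
st();p,y,s=pose();print(go(p,y,[.478,.027,.116],128,n=8))"
```

```text
p [ 0.4613 -0.0903  0.1179] yaw 90.44 F [ 0.  -0.6 -0.6] T [0.02 0.04 0.07] gap 0.0343 0.0 t 51.95
(8, [13.7, 6.4, 0.2], np.float64(-4.69))
```

Request:
carry_out --motion '[[[0.4, 13.7, 6.4, 0, 0, 0, -4.69], [0.4, 13.7, 6.4, 0, 0, 0, -4.69], [0.4, 13.7, 6.4, 0, 0, 0, -4.69], [0.4, 13.7, 6.4, 0, 0, 0, -4.69], [0.4, 13.7, 6.4, 0, 0, 0, -4.69], [0.4, 13.7, 6.4, 0, 0, 0, -4.69], [0.4, 13.7, 6.4, 0, 0, 0, -4.69], [0.4, 13.7, 6.4, 0, 0, 0, -4.69], [0.4, 0, 0, 0, 0, 0, 0], [0.4, 0, 0, 0, 0, 0, 0], [0.4, 0, 0, 0, 0, 0, 0]]]'

```text
time: 53.05
ee_pos: [0.4782, 0.0267, 0.1173]
tool_rot: [0.439, 0.898, -0.0, -0.0]
contact_force: [0.1, 0.3, -0.5]
finger_gap: 0.0342
grasp_force: 0.0
```

```bash
python3 -c "
from h import *
st();im,d,c=snap('wrist','w19')
q=im.astype(int);m=(q[...,0]>q[...,2]+60)&(q[...,1]>q[...,2]+25)
for mm,ce,a in blobs(m,30): print(np.round(ce,1),a,np.round(at_z(c,*ce,.074),4))
p,y,s=pose();print(go(p,y,[.4785,.0275,.069],128,n=1),bworld(im,c,.057))"
```

```text
p [0.4782 0.0267 0.1173] yaw 127.86 F [ 0.1  0.3 -0.5] T [ 0.   -0.02 -0.02] gap 0.0342 0.0 t 53.05
[383.5 128.7] 405 [0.5022 0.1244 0.074 ]
[421.8 142.3] 242 [0.5265 0.1329 0.074 ]
[252.3 177. ] 165 [0.4579 0.0521 0.074 ]
[ 34.4 226.9] 1066 [ 0.364 -0.064  0.074]
[253.6 221.5] 245 [0.4771 0.0288 0.074 ]
(1, [0.5, 0.7, 48.4], np.float64(-0.14)) [(array([505.4,  12.9]), array([35.4, 74.5], dtype=float32), np.float32(-7.3), np.int32(1622)), (array([529.5, -48.7]), array([37.7, 62.8], dtype=float32), np.float32(34.0), np.int32(1471))]
```

Request:
carry_out --motion '[[[0.4, 0.5, 0.7, 15, 0, 0, 0], [0.4, 0, 0, 18, 0, 0, 0], [0.4, 0, 0, 15, 0, 0, 0], [0.4, 0, 0, 0, 0, 0, 0], [0, 0, 0, 0, 0, 0, 0], [0, 0, 0, 0, 0, 0, 0], [0, 0, 0, 0, 0, 0, 0], [0, 0, 0, 0, 0, 0, 0], [0, 0, 0, 0, 0, 0, 0]]]'

```text
time: 54.0
ee_pos: [0.479, 0.0281, 0.0703]
tool_rot: [0.439, 0.899, 0.0, 0.001]
contact_force: [-0.9, -0.7, 2.2]
finger_gap: 0.0087
grasp_force: 29.5
```

Request:
carry_out --motion '[[[0, 0.1, -2.1, 0, 0, 0, 4.2], [0, 0.1, -2.1, 0, 0, 0, 4.2], [0, 0.1, -2.1, 0, 0, 0, 4.2], [0, 0.1, -2.1, 0, 0, 0, 4.2], [0, 0.1, -2.1, 0, 0, 0, 4.2], [0, 0.1, -2.1, 0, 0, 0, 4.2], [0, 0.1, -2.1, 0, 0, 0, 4.2], [0, 0.1, -2.1, 0, 0, 0, 4.2], [0, 0.1, -2.1, 0, 0, 0, 4.2], [0, 0.1, -2.1, 0, 0, 0, 4.2], [0, 0.1, -2.1, 0, 0, 0, 4.2], [0, 0.1, -2.1, 0, 0, 0, 4.2], [0, 0.1, -2.1, 0, 0, 0, 4.2], [0, 0.1, -2.1, 0, 0, 0, 4.2], [0, 0.1, -2.1, 0, 0, 0, 4.2], [0, 0.1, -2.1, 0, 0, 0, 4.2], [0, 0.1, -2.1, 0, 0, 0, 4.2], [0, 0.1, -2.1, 0, 0, 0, 4.2], [0, 0.1, -2.1, 0, 0, 0, 4.2], [0, 0.1, -2.1, 0, 0, 0, 4.2]]]'

```text
time: 56.0
ee_pos: [0.4401, 0.0306, 0.0698]
tool_rot: [0.928, 0.373, -0.0, 0.001]
contact_force: [-0.2, -4.0, 0.1]
finger_gap: 0.0084
grasp_force: 29.4
```

Request:
carry_out --motion '[[[0.4, 0, 0, 0, 0, 0, 0], [0.4, 0, 0, 0, 0, 0, 0], [0.4, 0, 0, 0, 0, 0, 0], [0.4, 0, 0, -10, 0, 0, 0], [0.4, 0, 0, -25, 0, 0, 0], [0.53, 0, 0, -25, 0, 0, 0], [0.53, 0, 0, 0, 0, 0, 0], [0.53, 0, 0, 0, 0, 0, 0]]]'

```text
time: 56.8
ee_pos: [0.4406, 0.0313, 0.1304]
tool_rot: [0.927, 0.374, 0.001, 0.0]
contact_force: [-0.1, -0.5, -0.5]
finger_gap: 0.0454
grasp_force: 0.0
```

```bash
python3 - <<'E'
from h import *
st()
for n in("top","scene"):
    im,d,c=snap(n,n+"2")
    for z in(.016,):
        g=(im.max(2)<60).astype(np.uint8);g=cv2.morphologyEx(g,cv2.MORPH_OPEN,np.ones((3,3)))
        for mm,ce,a in blobs(g,500):
            w=at_z(c,*ce,z)
            if abs(w[1]-.337)<.06 and abs(w[0]-.464)<.06:
                cs=cv2.findContours(mm.astype(np.uint8),0,1)[0][0][:,0]
                W=np.array([at_z(c,u,v,z)[:2] for u,v in cs],np.float32)*1000
                print(n,z,cv2.minAreaRect(W),a)
im,d,c=snap("wrist","w20");print(bworld(im,c,.057))
p,y,s=pose();b=np.r_[nest(2,.0015,0),.12];print(go(p,y,b,-7.8,n=8))
E
```

```text
p [0.4406 0.0313 0.1304] yaw 43.96 F [-0.1 -0.5 -0.5] T [ 0.02 -0.    0.01] gap 0.0454 0.0 t 56.8
top 0.016 ((464.2899169921875, 338.0570983886719), (246.5623779296875, 118.38468170166016), 86.09978485107422) 2319
scene 0.016 ((469.58294677734375, 340.4410400390625), (250.8605194091797, 127.93986511230469), 85.96955871582031) 3467
[(array([508.9,  13.6]), array([36.3, 79.2], dtype=float32), np.float32(-8.1), np.int32(2935)), (array([523.3, -52.6]), array([37.1, 79.1], dtype=float32), np.float32(33.6), np.int32(3075))]
(8, [7.1, 5.3, 1.1], np.float64(6.47))
```

Request:
carry_out --motion '[[[0.53, 7.1, 5.3, 1.1, 0, 0, 6.47], [0.53, 7.1, 5.3, 1.1, 0, 0, 6.47], [0.53, 7.1, 5.3, 1.1, 0, 0, 6.47], [0.53, 7.1, 5.3, 1.1, 0, 0, 6.47], [0.53, 7.1, 5.3, 1.1, 0, 0, 6.47], [0.53, 7.1, 5.3, 1.1, 0, 0, 6.47], [0.53, 7.1, 5.3, 1.1, 0, 0, 6.47], [0.53, 7.1, 5.3, 1.1, 0, 0, 6.47], [0.53, 0, 0, 0, 0, 0, 0], [0.53, 0, 0, 0, 0, 0, 0], [0.53, 0, 0, 0, 0, 0, 0]]]'

```text
time: 58.05
ee_pos: [0.5057, 0.0132, 0.1205]
tool_rot: [0.998, -0.067, -0.001, 0.0]
contact_force: [-0.4, -0.8, -0.1]
finger_gap: 0.0456
grasp_force: 0.0
```

```bash
python3 - <<'E'
from h import *
st()
im,d,c=snap("wrist","w21");print(bworld(im,c,.057))
p,y,s=pose();print(nest(2,-.0025,0),go(p,y,np.r_[nest(2,.0015,0),.052],-7.8,n=1))
E
```

```text
p [0.5057 0.0132 0.1205] yaw -7.72 F [-0.4 -0.8 -0.1] T [-0.04  0.04  0.02] gap 0.0456 0.0 t 58.05
[(array([524.7, -54.2]), array([35. , 79.1], dtype=float32), np.float32(33.7), np.int32(3542)), (array([509.6,  12.2]), array([34.4, 78.6], dtype=float32), np.float32(-7.9), np.int32(2798))]
[0.50960671 0.01216599] (1, [-0.1, 0.5, 68.6], np.float64(0.07))
```

Request:
carry_out --motion '[[[0.53, 0, 0.5, 15, 0, 0, 0], [0.53, 0, 0, 20, 0, 0, 0], [0.53, 0, 0, 18, 0, 0, 0], [0.53, 0, 0, 10, 0, 0, 0], [0.53, 0, 0, 5.5, 0, 0, 0], [0.53, 0, 0, 0, 0, 0, 0], [0.3, 0, 0, 0, 0, 0, 0], [0.3, 0, 0, 0, 0, 0, 0], [0.3, 0, 0, 0, 0, 0, 0], [0.3, 0, 0, 0, 0, 0, 0], [0.3, 0, 0, 0, 0, 0, 0]]]' --newtons 45

```text
time: 59.2
ee_pos: [0.5067, 0.0125, 0.0532]
tool_rot: [0.998, -0.068, 0.001, -0.0]
contact_force: [-1.4, -0.3, 7.4]
finger_gap: 0.032
grasp_force: 45.7
```

```bash
python3 - <<'E'
from h import *
st();p,y,s=pose();L=np.array([np.cos(np.radians(86)),np.sin(np.radians(86))]);X=np.array([L[1],-L[0]])
for k in(75,0,-75):
    t=np.array([.466,.339])+k/1000*L; q=t-.004*X; print(k,t,q,go([p[0],p[1],.125],y,[*q,.125],-4,n=15))
E
```

```text
p [0.5067 0.0125 0.0532] yaw -7.81 F [-1.4 -0.3  7.4] T [ 0.05  0.31 -0.05] gap 0.032 45.7 t 59.2
75 [0.47123174 0.4138173 ] [0.46724148 0.41409633] (15, [-5.4, -26.3, -0.0], np.float64(-0.25))
0 [0.466 0.339] [0.46200974 0.33927903] (15, [-5.3, -21.4, -0.0], np.float64(-0.25))
-75 [0.46076826 0.2641827 ] [0.45677801 0.26446172] (15, [-5.1, -16.4, -0.0], np.float64(-0.25))
```

Request:
carry_out --motion '[[[0.3, 0, 0, -3, 0, 0, 0], [0.3, 0, 0, -5, 0, 0, 0], [0.3, 0, 0, -10, 0, 0, 0], [0.3, 0, 0, -20, 0, 0, 0], [0.3, 0, 0, -30, 0, 0, 0], [0.3, 0, 0, 0, 0, 0, 0]]]'

```text
time: 59.8
ee_pos: [0.5092, 0.0125, 0.1245]
tool_rot: [0.998, -0.068, 0.004, -0.0]
contact_force: [0.3, -0.4, -0.1]
finger_gap: 0.0319
grasp_force: 44.7
```

```bash
python3 - <<'E'
from h import *
st();im,d,c=snap("wrist","w22");p,y,s=pose();print(bworld(im,c,p[2]+.0055))
cv2.imwrite("pics/w22.png",im[:,:,::-1])
E
```

```text
p [0.5092 0.0125 0.1245] yaw -7.81 F [ 0.3 -0.4 -0.1] T [ 0.05 -0.01  0.01] gap 0.0319 44.7 t 59.8
[(array([543.8, -34.8]), array([23.2, 52.4], dtype=float32), np.float32(33.5), np.int32(3346)), (array([512.7,  12.6]), array([34.6, 78.9], dtype=float32), np.float32(-7.9), np.int32(5173))]
```

View pics/w22.png

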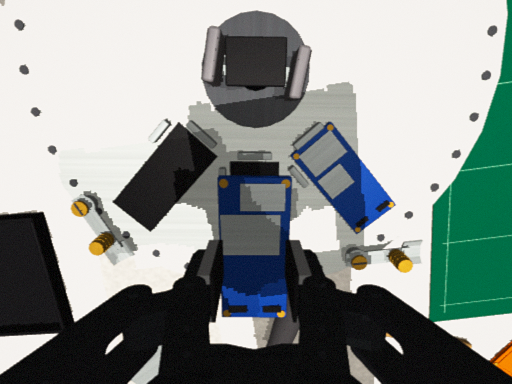

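The board is held squarely, and clips 1 and 2 stand clear out past the rim at (400,262) and beneath the hand. Now to the tray.

Request:
carry_out --motion '[[[0.3, -5.4, -26.3, 0, 0, 0, -0.25], [0.3, -5.4, -26.3, 0, 0, 0, -0.25], [0.3, -5.4, -26.3, 0, 0, 0, -0.25], [0.3, -5.4, -26.3, 0, 0, 0, -0.25], [0.3, -5.4, -26.3, 0, 0, 0, -0.25], [0.3, -5.4, -26.3, 0, 0, 0, -0.25], [0.3, -5.4, -26.3, 0, 0, 0, -0.25], [0.3, -5.4, -26.3, 0, 0, 0, -0.25], [0.3, -5.4, -26.3, 0, 0, 0, -0.25], [0.3, -5.4, -26.3, 0, 0, 0, -0.25], [0.3, -5.4, -26.3, 0, 0, 0, -0.25], [0.3, -5.4, -26.3, 0, 0, 0, -0.25], [0.3, -5.4, -26.3, 0, 0, 0, -0.25], [0.3, -5.4, -26.3, 0, 0, 0, -0.25], [0.3, -5.4, -26.3, 0, 0, 0, -0.25], [0.3, 0, 0, 0, 0, 0, 0], [0.3, 0, 0, 0, 0, 0, 0], [0.3, 0, 0, 0, 0, 0, 0]]]'

```text
time: 61.65
ee_pos: [0.4672, 0.4122, 0.1197]
tool_rot: [0.999, -0.036, -0.001, 0.001]
contact_force: [0.0, -0.2, -0.9]
finger_gap: 0.0318
grasp_force: 44.7
```

```bash
python3 - <<'E'
from h import *
st();im,d,c=snap("wrist","w23");p,y,s=pose();print(bworld(im,c,p[2]+.0055))
g=(im.max(2)<60).astype(np.uint8)
W=[]
# tray far (+x) edge and right/left edges from the dark mask on plane z=.016
v,u=np.nonzero(g[:220]);
P=np.array([at_z(c,a,b,.016)[:2] for a,b in zip(u[::7],v[::7])]);k=(abs(P[:,0]-.466)<.09)&(abs(P[:,1]-.339)<.16);P=P[k]
print(P.min(0),P.max(0),len(P))
print(go(p,y,[.4672,.4141,.012],-4,n=1))
E
```

```text
p [0.4672 0.4122 0.1197] yaw -4.09 F [ 0.  -0.2 -0.9] T [-0.04  0.01 -0.01] gap 0.0318 44.7 t 61.65
[(array([472. , 412.7]), array([34.2, 77.7], dtype=float32), np.float32(-4.6), np.int32(5082)), (array([456.3, 540.7]), array([62.5, 92.3], dtype=float32), np.float32(-58.2), np.int32(10656)), (array([421. , 494.8]), array([ 3.2, 16.9], dtype=float32), np.float32(-47.8), np.int32(120)), (array([399. , 478.8]), array([10.6, 28.5], dtype=float32), np.float32(-44.0), np.int32(479))]
[0.4338422  0.21426786] [0.53482539 0.46815277] 3842
(1, [-0.3, -2.0, 107.9], np.float64(-0.11))
```

Request:
carry_out --motion '[[[0.3, 0, -1, 20, 0, 0, 0], [0.3, 0, 0, 30, 0, 0, 0], [0.3, 0, 0, 30, 0, 0, 0], [0.3, 0, 0, 20, 0, 0, 0], [0.3, 0, 0, 8, 0, 0, 0], [0.3, 0, 0, 4, 0, 0, 0], [0.3, 0, 0, 0, 0, 0, 0]]]'

```text
time: 62.4
ee_pos: [0.468, 0.4141, 0.0088]
tool_rot: [0.999, -0.036, 0.0, -0.0]
contact_force: [-0.4, 0.2, -1.0]
finger_gap: 0.0321
grasp_force: 44.8
```

Request:
carry_out --motion '[[[0.3, 0, 0, 1, 0, 0, 0], [0.3, 0, 0, 1, 0, 0, 0], [0.3, 0, 0, 0, 0, 0, 0]]]'

```text
time: 62.7
ee_pos: [0.4681, 0.4147, 0.0073]
tool_rot: [0.999, -0.035, 0.001, -0.001]
contact_force: [0.4, 0.1, 1.8]
finger_gap: 0.0323
grasp_force: 45.8
```

Request:
carry_out --motion '[[[0.3, 0, 0, 1, 0, 0, 0], [0.3, 0, 0, 0.5, 0, 0, 0], [0.5, 0, 0, 0, 0, 0, 0], [0.5, 0, 0, 0, 0, 0, 0], [0.5, 0, 0, 0, 0, 0, 0], [0.5, 0, 0, -10, 0, 0, 0], [0.5, 0, 0, -30, 0, 0, 0], [0.5, 0, 0, -40, 0, 0, 0], [0.53, 0, 0, -40, 0, 0, 0], [0.53, 0, 0, 0, 0, 0, 0], [0.53, 0, 0, 0, 0, 0, 0]]]'

```text
time: 63.8
ee_pos: [0.4679, 0.4146, 0.1265]
tool_rot: [0.999, -0.035, 0.001, -0.001]
contact_force: [-0.0, -0.2, -0.0]
finger_gap: 0.0452
grasp_force: 0.0
```

```bash
python3 - <<'E'
from h import *
st();im,d,c=snap("wrist","w24");p,y,s=pose();print(bworld(im,c,.009)[:3])
b=np.r_[nest(1,.0015,0),.125];print(b,go(p,y,b,34.18,n=18))
E
```

```text
p [0.4679 0.4146 0.1265] yaw -4.06 F [-0.  -0.2 -0. ] T [-0.03 -0.01  0.01] gap 0.0452 0.0 t 63.8
[(array([470.5, 415.7]), array([36., 80.], dtype=float32), np.float32(-3.9), np.int32(2010)), (array([387.9, 654.4]), array([108.9, 172. ], dtype=float32), np.float32(-57.0), np.int32(10488)), (array([275.7, 552.8]), array([31.4, 66.2], dtype=float32), np.float32(-40.2), np.int32(796))]
[ 0.52223141 -0.05812216  0.125     ] (18, [-3.4, 26.7, -0.0], np.float64(-2.12))
```

Request:
carry_out --motion '[[[0.53, -3.4, 26.7, 0, 0, 0, -2.12], [0.53, -3.4, 26.7, 0, 0, 0, -2.12], [0.53, -3.4, 26.7, 0, 0, 0, -2.12], [0.53, -3.4, 26.7, 0, 0, 0, -2.12], [0.53, -3.4, 26.7, 0, 0, 0, -2.12], [0.53, -3.4, 26.7, 0, 0, 0, -2.12], [0.53, -3.4, 26.7, 0, 0, 0, -2.12], [0.53, -3.4, 26.7, 0, 0, 0, -2.12], [0.53, -3.4, 26.7, 0, 0, 0, -2.12], [0.53, -3.4, 26.7, 0, 0, 0, -2.12], [0.53, -3.4, 26.7, 0, 0, 0, -2.12], [0.53, -3.4, 26.7, 0, 0, 0, -2.12], [0.53, -3.4, 26.7, 0, 0, 0, -2.12], [0.53, -3.4, 26.7, 0, 0, 0, -2.12], [0.53, -3.4, 26.7, 0, 0, 0, -2.12], [0.53, -3.4, 26.7, 0, 0, 0, -2.12], [0.53, -3.4, 26.7, 0, 0, 0, -2.12], [0.53, -3.4, 26.7, 0, 0, 0, -2.12], [0.53, 0, 0, 0, 0, 0, 0], [0.53, 0, 0, 0, 0, 0, 0]]]'

```text
time: 65.85
ee_pos: [0.522, -0.0582, 0.1235]
tool_rot: [0.956, 0.292, -0.002, -0.001]
contact_force: [-0.3, 0.0, -0.5]
finger_gap: 0.0454
grasp_force: 0.0
```

```bash
python3 - <<'E'
from h import *
st();im,d,c=snap("wrist","w25");p,y,s=pose();print(bworld(im,c,.057)[:3],nest(1,-.0025,0))
print(go(p,y,np.r_[nest(1,.0015,0),.0515],34.18,n=1))
E
```

```text
p [ 0.522  -0.0582  0.1235] yaw 34.0 F [-0.3  0.  -0.5] T [ 0.02  0.04 -0.04] gap 0.0454 0.0 t 65.85
[(array([521.4, -51.1]), array([35.5, 79. ], dtype=float32), np.float32(28.0), np.int32(2693))] [ 0.52554052 -0.05587498]
(1, [0.1, 0.6, 72.2], np.float64(-0.12))
```

Board 1 reads shifted and turned by about 6°. I'll read it again.

```bash
python3 - <<'E'
from h import *
st();im,d,c=snap("wrist","w26");p,y,s=pose();print(bworld(im,c,.057)[:3])
q=im.astype(int);m=(q[...,0]>q[...,2]+60)&(q[...,1]>q[...,2]+25)
for mm,ce,a in blobs(m,60): print(np.round(ce,1),a,np.round(at_z(c,*ce,.074),4))
for r in pads(im):
    if r[2]<6000: print(np.round(r[0],1),r[1],np.round(at_z(c,*r[0],.052),4))
cv2.imwrite("pics/w26.png",cv2.resize(im[:,:,::-1],(800,600)))
E
```

```text
p [ 0.5219 -0.0577  0.1237] yaw 34.06 F [-0.7  0.7  0.2] T [ 0.01 -0.03 -0.04] gap 0.0453 0.0 t 65.9
[(array([521.5, -51.3]), array([35.8, 78.8], dtype=float32), np.float32(27.3), np.int32(2733))]
[ 2.8 35.1] 122 [0.5353 0.1264 0.074 ]
[ 77.  203.7] 193 [0.465  0.0485 0.074 ]
[ 87. 244.] 247 [0.4414 0.0303 0.074 ]
[215.7 276.7] 66 [ 0.4699 -0.0584  0.074 ]
[244.3 302.8] 198 [ 0.463  -0.0879  0.074 ]
[252.3  49.8] (54.0, 77.0) [0.612  0.0054 0.052 ]
[280.7 105.2] (12.8, 59.3) [ 0.5944 -0.0298  0.052 ]
[163.5 172.5] (51.3, 103.2) [0.5087 0.0137 0.052 ]
[266.5 214. ] (21.0, 82.0) [ 0.5243 -0.0666  0.052 ]
[  9.5 220.5] (19.0, 45.0) [0.4099 0.093  0.052 ]
[155.4 265.2] (12.1, 24.5) [ 0.4386 -0.0178  0.052 ]
```

View pics/w26.png

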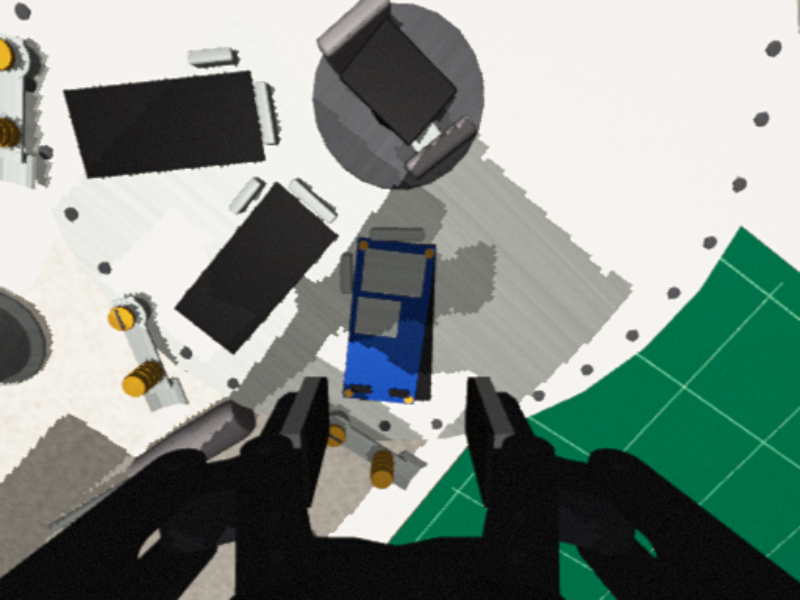

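The board was knocked in its nest. Its centre is at picture px (392,320), turned about 6.5° and pressed against the side stop. The table and clips are unchanged, so I'll grasp it where it lies.

```bash
python3 - <<'E'
from h import *
p,y,s=pose();print(go(p,y,[.5165,-.0547,.0515],27.5,n=1))
E
```

```text
(1, [-3.0, -5.3, 72.5], np.float64(6.6))
```

Request:
carry_out --motion '[[[0.55, -3, -5.3, 5, 0, 0, 6.6], [0.55, 0, 0, 10, 0, 0, 0], [0.55, 0, 0, 20, 0, 0, 0], [0.55, 0, 0, 15, 0, 0, 0], [0.55, 0, 0, 10, 0, 0, 0], [0.55, 0, 0, 5, 0, 0, 0], [0.55, 0, 0, 3, 0, 0, 0], [0.55, 0, 0, 0, 0, 0, 0]]]'

```text
time: 66.75
ee_pos: [0.5177, -0.0553, 0.0568]
tool_rot: [0.971, 0.238, 0.0, 0.0]
contact_force: [0.4, -0.5, 0.8]
finger_gap: 0.047
grasp_force: 0.0
```

Request:
carry_out --motion '[[[0.55, 0, 0, 2, 0, 0, 0], [0.55, 0, 0, 2, 0, 0, 0], [0.55, 0, 0, 1, 0, 0, 0], [0.55, 0, 0, 0, 0, 0, 0]]]'

```text
time: 67.15
ee_pos: [0.5176, -0.0554, 0.0519]
tool_rot: [0.971, 0.238, 0.0, 0.0]
contact_force: [0.1, -0.1, 0.7]
finger_gap: 0.0473
grasp_force: 0.0
```

Request:
carry_out --motion '[[[0.3, 0, 0, 0, 0, 0, 0], [0.3, 0, 0, 0, 0, 0, 0], [0.3, 0, 0, 0, 0, 0, 0], [0.3, 0, 0, 0, 0, 0, 0], [0.3, 0, 0, 0, 0, 0, 0], [0.3, 0, 0, -3, 0, 0, 0], [0.3, 0, 0, -7, 0, 0, 0], [0.3, 0, 0, -20, 0, 0, 0], [0.3, 0, 0, -20, 0, 0, 0], [0.3, 0, 0, -20, 0, 0, 0], [0.3, 0, 0, 0, 0, 0, 0], [0.3, 0, 0, 0, 0, 0, 0]]]' --newtons 45

```text
time: 68.35
ee_pos: [0.5175, -0.0553, 0.1218]
tool_rot: [0.971, 0.238, 0.0, 0.0]
contact_force: [-0.2, -0.3, -1.2]
finger_gap: 0.0331
grasp_force: 44.8
```

```bash
python3 - <<'E'
from h import *
st();im,d,c=snap("wrist","w27");p,y,s=pose();print(bworld(im,c,p[2]+.0055)[:3])
q=[.4568,.2645,.125];print(go(p,y,q,-4,n=14))
E
```

```text
p [ 0.5175 -0.0553  0.1218] yaw 27.5 F [-0.2 -0.3 -1.2] T [0.   0.04 0.03] gap 0.0331 44.8 t 68.35
[(array([555.6, -34.5]), array([ 3.4, 33.3], dtype=float32), np.float32(-62.5), np.int32(349)), (array([519.9, -52.9]), array([35. , 72.8], dtype=float32), np.float32(28.0), np.int32(4959))]
(14, [0.9, -23.5, -0.3], np.float64(2.25))
```

Request:
carry_out --motion '[[[0.3, 0.9, -23.5, 0, 0, 0, 2.25], [0.3, 0.9, -23.5, 0, 0, 0, 2.25], [0.3, 0.9, -23.5, 0, 0, 0, 2.25], [0.3, 0.9, -23.5, 0, 0, 0, 2.25], [0.3, 0.9, -23.5, 0, 0, 0, 2.25], [0.3, 0.9, -23.5, 0, 0, 0, 2.25], [0.3, 0.9, -23.5, 0, 0, 0, 2.25], [0.3, 0.9, -23.5, 0, 0, 0, 2.25], [0.3, 0.9, -23.5, 0, 0, 0, 2.25], [0.3, 0.9, -23.5, 0, 0, 0, 2.25], [0.3, 0.9, -23.5, 0, 0, 0, 2.25], [0.3, 0.9, -23.5, 0, 0, 0, 2.25], [0.3, 0.9, -23.5, 0, 0, 0, 2.25], [0.3, 0.9, -23.5, 0, 0, 0, 2.25], [0.3, 0, 0, 0, 0, 0, 0], [0.3, 0, 0, 0, 0, 0, 0], [0.3, 0, 0, 0, 0, 0, 0]]]'

```text
time: 70.1
ee_pos: [0.4567, 0.2631, 0.1211]
tool_rot: [0.999, -0.035, -0.001, 0.001]
contact_force: [0.6, 0.9, 0.1]
finger_gap: 0.0331
grasp_force: 44.9
```

```bash
python3 - <<'E'
from h import *
st();im,d,c=snap("wrist","w28");p,y,s=pose();print(bworld(im,c,p[2]+.0055)[:3])
print(go(p,y,[.4568,.2645,.0095],-4,n=1))
E
```

```text
p [0.4567 0.2631 0.1211] yaw -4.01 F [0.6 0.9 0.1] T [-0.02  0.02 -0.01] gap 0.0331 44.9 t 70.1
[(array([498.6, 342.6]), array([20.5, 43.1], dtype=float32), np.float32(-4.3), np.int32(2451)), (array([463.1, 263.4]), array([34.3, 78.1], dtype=float32), np.float32(-4.2), np.int32(5256))]
(1, [-0.2, -1.4, 111.8], np.float64(-0.03))
```

Request:
carry_out --motion '[[[0.3, -1, -1, 20, 0, 0, 0], [0.3, 0, 0, 30, 0, 0, 0], [0.3, 0, 0, 30, 0, 0, 0], [0.3, 0, 0, 20, 0, 0, 0], [0.3, 0, 0, 8, 0, 0, 0], [0.3, 0, 0, 4, 0, 0, 0], [0.3, 0, 0, 2, 0, 0, 0], [0.3, 0, 0, 0, 0, 0, 0]]]'

```text
time: 70.95
ee_pos: [0.457, 0.2653, 0.0086]
tool_rot: [0.999, -0.035, 0.001, -0.0]
contact_force: [0.5, -0.9, -1.6]
finger_gap: 0.0328
grasp_force: 44.9
```

Request:
carry_out --motion '[[[0.3, 0, 0, 1, 0, 0, 0], [0.3, 0, 0, 1, 0, 0, 0], [0.3, 0, 0, 0, 0, 0, 0]]]'

```text
time: 71.25
ee_pos: [0.4568, 0.2654, 0.0064]
tool_rot: [0.999, -0.035, 0.001, -0.0]
contact_force: [0.2, 0.1, 1.2]
finger_gap: 0.0331
grasp_force: 45.4
```

Request:
carry_out --motion '[[[0.3, 0, 0, 1.3, 0, 0, 0], [0.3, 0, 0, 0, 0, 0, 0], [0.5, 0, 0, 0, 0, 0, 0], [0.5, 0, 0, 0, 0, 0, 0], [0.5, 0, 0, 0, 0, 0, 0], [0.5, 0, 0, -10, 0, 0, 0], [0.5, 0, 0, -30, 0, 0, 0], [0.5, 0, 0, -40, 0, 0, 0], [0.5, 0, 0, -50, 0, 0, 0], [0.5, -20, 20, -50, 0, 0, 0], [0.5, -20, 20, -50, 0, 0, 0], [0.5, 0, 0, 0, 0, 0, 0], [0.5, 0, 0, 0, 0, 0, 0]]]'

```text
time: 72.55
ee_pos: [0.4193, 0.2329, 0.2231]
tool_rot: [0.999, -0.035, 0.001, -0.001]
contact_force: [-0.6, 0.6, -0.2]
finger_gap: 0.0428
grasp_force: 0.0
```

```bash
python3 - <<'E'
from h import *
st();im,d,c=snap("wrist","w29");print([b for b in bworld(im,c,.009) if b[1][1]<95])
v,u=np.mgrid[:384,:512];M=c["world_from_camera"]
P=np.stack([(u-c["cx"])/c["fx"]*d,(v-c["cy"])/c["fy"]*d,d],-1)@M[:3,:3].T+M[:3,3]
for x,y in((.4705,.4157),(.463,.2645)):
    z=P[(abs(P[...,0]-x)<.028)&(abs(P[...,1]-y)<.014)&(d>0)][:,2];print(len(z),np.percentile(z,[5,50,95]))
cl=[nest(i,.052,-.03) for i in(1,2)];print(cl)
q=im.astype(int);m=(q[...,0]>q[...,2]+60)&(q[...,1]>q[...,2]+25)
for mm,ce,a in blobs(m,20): print(np.round(ce,1),a,np.round(at_z(c,*ce,.07),4))
t,_,ct=snap("top","top3")
A=im[:,:,::-1];B=t[60:252,100:356,::-1]
cv2.imwrite("pics/final.png",np.vstack([cv2.resize(A,(400,300)),cv2.resize(B,(400,300))]))
E
```

```text
p [0.4193 0.2329 0.2231] yaw -4.02 F [-0.6  0.6 -0.2] T [0.01 0.   0.05] gap 0.0428 0.0 t 72.55
[(array([461.3, 265.8]), array([36.5, 79.5], dtype=float32), np.float32(-3.9), np.int32(1358)), (array([470.5, 414.7]), array([37.8, 79.8], dtype=float32), np.float32(-4.4), np.int32(1461))]
1159 [0.00830302 0.0096676  0.01109928]
3429 [0.00878405 0.29592116 0.31325496]
[array([ 0.4636001 , -0.06167448]), array([0.45969538, 0.04930235])]
[352.7  56.2] 133 [0.5313 0.137  0.07  ]
[364.4  86.8] 184 [0.5046 0.1255 0.07  ]
[437.5 130.5] 112 [0.46  0.054 0.07 ]
[462. 150.] 160 [0.4394 0.0281 0.07  ]
[509.9 207.2] 26 [ 0.3762 -0.0289  0.07  ]
```

View pics/final.png

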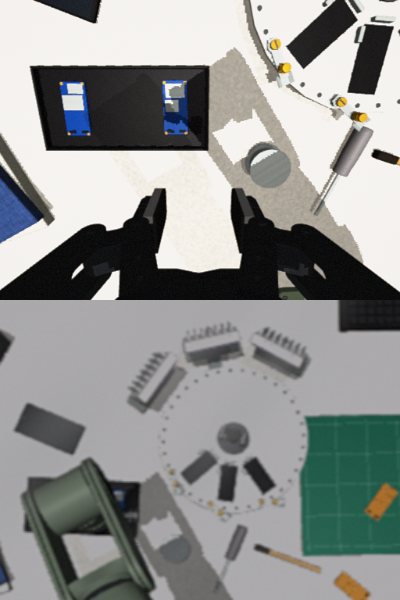

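Both boards lie flat in the tray at (75,108) and (175,105). The clips are out past the rim, the table is locked at loading and the bench is otherwise untouched, so I'm handing in.

```bash
python3 -c "
from bench import workorder
print(workorder.job_done())"
```

```text
the job is handed in; nothing more can be done
None
```

I handed the job in at about 73 s: both blue boards were cured for over four seconds locked before the lamps, then laid flat side by side in the tray, with the clips swung clear and the table locked at loading. One board was knocked askew in its nest before I lifted it out, and I picked it up where it lay.

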